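Cover the gas-test chamber and hold its valve fully open

TASK

Set the loose cover plate down over the two pins of the gas-test chamber so that it lies flat on the rim, and let go of it. Then swing the gas valve's cam lever up until it stands upright, where the cam lifts the valve stem highest, and finish while still holding it there, because it springs back when released. Do not work the lever before the cover is on, and leave everything else on the bench where it is.

Things in the scene. Friction and masses are not known exactly. Their poses are not given: they have to be found in the camera images.
- chamber: Fixed aluminium housing, 130 (x) x 100 (y) x 55 mm tall, open on top, with a black detector lying inside its 90 x 60 mm cavity. Two upright steel pins, 9 mm across with tapered tips, rise 21 mm above the rim at x = -51 and +51 mm, y = 0. Origin: centre of the underside; z up.
- chamber_rim (a point): Centre of the chamber's open top, at the level of the rim (55 mm above the bench), midway between the pins; axes as the chamber's.
- cover: Loose steel plate, 130 (x) x 100 (y) x 8 mm, about 0.35 kg, lying flat, handle up. Two 16 mm through holes at x = -51 and +51 mm, y = 0, fit the chamber's pins (either way round). Black bar handle on top in the middle, 54 mm long (x), 14 wide (y), 14 tall, its top 42 mm above the plate's underside, on two 10 mm posts at x = -20 and +20 mm. Origin: centre of the underside.
- cover_grip (a point): Centre of the cover's bar handle, 35 mm above the plate's underside; axes as the cover's.
- valve: Fixed gas valve: 100 x 100 x 12 mm base; two upright cheeks (x = -22 to 22, y = -15 to 35 mm, 98 mm high) with an eccentric cam disc between, the valve stem riding on it (top at most 121 mm high); behind, a cartridge lying along y (x = 58 to 112, y = -66 to 70 mm, 57 mm high). Origin: centre of the underside. The lever is on the -y side and at rest points to -x.
- valve_axis (a point): Point on the cam's horizontal pivot axis in the plane in which the lever swings: x = 0, y = -30, z = 65 mm in the valve's frame; axes as the valve's. The pivot axis runs along y.
- cam (a joint): Turn of cam and lever about the valve's y axis, rad. 0: at rest on its stop, lever pointing to the valve's -x, 0.27 rad above level. Grows as the lever swings up and over towards +x. At 1.3 the lever is upright and the stem lifted highest (8.8 mm); beyond, the lift falls, to a stop at 1.9. A spring always drives it back to 0: about 2 N at the knob at rest, 4 N upright.
- lever: The cam's lever: a 10 mm steel rod with a black ball knob 26 mm across, its centre 92 mm from the pivot axis. Origin: on the pivot axis in the lever's plane of swing; it turns with the cam and its axes agree with the valve's when joint cam is 0.
- lever_knob (a point): Centre of the lever's ball knob, 92 mm from the pivot axis; at rest 89 mm to the -x side of point valve_axis and 25 mm above it.
- spare_detector: Bystander: grey handheld detector lying flat, 110 x 62 x 32 mm.
- fitting: Bystander: small brass stepped fitting, 30 mm across, 32 mm tall.
- collar: Bystander: steel ring, 32 mm across, 18 mm tall.
- screwdriver: Bystander: screwdriver lying flat, 180 mm long, black handle.
- gauge: Bystander: round black digital gauge on a stand, 160 mm tall, base 90 mm across.
- jar: Bystander: small white jar, 56 mm across, 75 mm tall.

How it is judged:
On the way:
1. The cover lies flat on the chamber's rim over both pins, let go, the lever still down (horizontal distance between cover and chamber_rim below 0.006 m and z of cover in the frame of chamber_rim between -0.003 and 0.003 m and angle between the x axis of cover and the x axis of chamber, either way round below 0.1 rad and angle between cover's own z axis and vertical below 0.05 rad and contact force between the fingers and cover below 0.2 N and value of joint cam below 0.3 rad), for 0.2 s.
At the end, for the whole second after the job is handed in: The robot's fingers hold the lever still and upright (joint cam within 0.17 rad of 1.3, fingers pressing on it with over 0.5 N), while the cover, not touched, lies flat on the chamber's rim over both pins (within 6 mm of centre, 3 mm of the rim's level, 0.1 rad of the chamber's direction) (horizontal distance between cover and chamber_rim below 0.006 m and z of cover in the frame of chamber_rim between -0.003 and 0.003 m and angle between the x axis of cover and the x axis of chamber, either way round below 0.1 rad and angle between cover's own z axis and vertical below 0.05 rad and contact force between the fingers and cover below 0.2 N and value of joint cam between 1.13 and 1.47 rad and velocity of joint cam between -0.15 and 0.15 rad/s and contact force between the fingers and lever above 0.5 N); the arm keeps its last pose, push and grip.
It fails at once if the lever is worked (past 0.5 rad) while the cover is not seated (value of joint cam above 0.5 rad and not (horizontal distance between cover and chamber_rim below 0.006 m and z of cover in the frame of chamber_rim between -0.003 and 0.003 m and angle between the x axis of cover and the x axis of chamber, either way round below 0.1 rad and angle between cover's own z axis and vertical below 0.05 rad)).
It fails at once if something else on the bench is moved by more than 30 mm (distance of any of spare_detector, fitting, collar, screwdriver, gauge, jar from where it was at the start of the episode above 0.03 m).
It also fails if it takes over 61 s, if anything falls off the work surface, if the arm or the gripper's body presses on something with over 40 N, if the wrist force passes 120 N, or if a joint passes its speed limit or range.

ROBOT

A 6-joint arm with a two-finger parallel gripper is mounted at the origin on the work surface. World frame = base frame: x ahead of the robot, y to its left, z up, the work surface at z = 0. Lengths are in m, angles in rad, forces in N, time in s.
With the tool pointing down it reaches from about 0.3 to 1 m from the base axis. Payload 5.1 kg.
Tool frame: the origin (TCP) lies midway between the tips of the shut fingers; the grasp point (between the pads) lies 19 mm behind it; z points along the fingers, y is the line along which they close (so a half turn about z gives the same grasp; the last joint's range is limited). The gripper opens to 95 mm and grips with 3 to 60 N. Pads are 20 mm wide; open, the fingers measure 119 mm over their backs; the gripper's body (75 mm by 180 mm) begins 59 mm behind the grasp point.
Start: joints at [-1.432, 0.124, 1.65, -0, 1.367, -0.083], TCP at [0.143, -0.634, 0.181] pointing down, gripper open.
Joint ranges: [-2.61, 2.61], [-1.02, 2.33], [0.03, 2.71], [-1.35, 4.49], [0.32, 2.68], [-2.91, 2.91]. Speed limits (rad/s): [2.57, 2.57, 3.14, 3.14, 3.14, 3.14].

INTERFACE

Orientations are given as a unit quaternion [w, x, y, z].
In Python, from rig import * gives the robot as it stands. The module is installed in compiled form; this text tells all that it offers.
- The arm moves only by the tool drive_tool, never from a script. Its argument "steps" is a list of rows, each an object with "grip": the finger opening in cm, from 0 to 9.51; "xyz": the shift along the tool's x, y, z in cm, a list of three; "delta_rot": the turn, a rotation vector about the tool's x, y, z in degrees, a list of three. In form: [{"grip": grip, "xyz": [dx, dy, dz], "delta_rot": [rx, ry, rz]}, ...]. A call has exactly 5 rows; each row shifts and turns the commanded pose from where the row before left it, along the tool's axes as they then stand; what a row does not reach is not made up. A row lasts 1/12 s, in which the tool goes at most 41.7 mm and 7.16 degrees, less where a joint would pass 70% of its speed; a pose out of reach is approached as far as the arm can. A call is refused whole if a number of a shift passes 4.17 or a number of a turn 7.16, either way. A call with a gripper value outside its range is refused whole. The fingers move at their own pace and stop on an object; "force" is the grip in N (left out, the last holds). Time passes only in rows, so rows that do not move let the fingers close, or fill a call up. It gives the time, the measured TCP pose, the force, the opening and the grip force at its end, in the units of the state.
- get_state(): the state, without advancing time (a new reading comes with each control period).
- read_camera(name): name is "side" or "top" or "wrist"; returns a dict with "image" (400x640x3 uint8, blue, green, red), "fx", "fy", "cx", "cy" (pixels), "R" (3x3) and "t" (3): a world point X has camera coordinates R X + t. Camera axes: x right, y down, z forward; pixel columns grow to the right and rows downward; lengths in m; the calibration is good to about 2 mm. A picture is of the moment at which its call begins. There is no depth.
- sign_off(): hands the job in; it is judged then, once.
The state is a dict: "time": time; "joint_positions": joint angles; "dq": joint speeds; "joint_torque": joint torques, N m; "ee_pos": TCP position; "eef_rot": TCP orientation; "wrist_force": force on the tool from outside, world axes, zero at the start; "wrist_torque": the same for the moment, N m; "gripper_width": finger opening in m; "grasp_force": force on a finger pad.
Only numpy, scipy, OpenCV 4.12 (cv2) and the standard library are available. Lean on these libraries where they do the work, as an engineer would, in place of code of your own. Each camera call takes 0.05 s, during which the arm holds its last target. There are 200 camera calls.

## Working session

There is one attempt and no reset: what is moved stays moved. The work goes in short steps, Python scripts to look and compute and a tool call to move; the robot and the scene stay as the last step left them, time stands still between calls to the robot, and variables do not carry over. Pictures are saved under pics/ and viewed, at most 10 in all, crops included, and the job is handed in when it is done.

Besides the shell and the picture viewer there is one more tool, called after "Call:" as name(argument=value, ...) on one line, values as JSON. drive_tool: Moves the arm, as the interface text tells. Its arguments: {"type":"object","properties":{"steps":{"type":"array"},"force":{"type":"number"}},"required":["steps"]}

```bash
mkdir -p pics
cat > h.py <<'E'
import numpy as np, cv2
from rig import *
from scipy.spatial.transform import Rotation as Ro
def tri(obs):
    # obs: list of (cam dict,(u,v))
    A=[];b=[]
    for c,(u,v) in obs:
        R=np.array(c["R"]);t=np.array(c["t"])
        x=(u-c["cx"])/c["fx"];y=(v-c["cy"])/c["fy"]
        for r in (R[0]-x*R[2],):A.append(r);b.append(x*t[2]-t[0])
        A.append(R[1]-y*R[2]);b.append(y*t[2]-t[1])
    X,res,_,_=np.linalg.lstsq(np.array(A),np.array(b),rcond=None);return X
def onz(c,p,z):
    R=np.array(c["R"]);t=np.array(c["t"]);d=R.T@np.array([(p[0]-c["cx"])/c["fx"],(p[1]-c["cy"])/c["fy"],1]);o=-R.T@t
    return o+d*(z-o[2])/d[2]
def proj(c,X):
    p=np.array(c["R"])@X+np.array(c["t"]);return np.array([c["fx"]*p[0]/p[2]+c["cx"],c["fy"]*p[1]/p[2]+c["cy"]])
def save(n):
    import pickle
    c=read_camera(n);k=n
    pickle.dump(c,open(n+".pkl","wb"));return c
def load(n):
    import pickle;return pickle.load(open(n+".pkl","rb"))
E
python3 - <<'E'
from h import *
for n in("top","side"):
    c=save(n);cv2.imwrite(f"pics/{n}0.png",cv2.resize(c["image"],(800,500),interpolation=cv2.INTER_CUBIC))
    print(n,c["fx"],c["cx"],c["cy"],-np.array(c["R"]).T@c["t"])
print(get_state())
E
```

```text
top 505.70251888374287 324.58715439184607 202.3429332167687 [ 0.26652072 -0.02607351  1.49310504]
side 517.4219523428857 321.0462152653076 202.91808957748023 [ 0.40750716 -0.87275965  0.8198182 ]
{'time': 0.1, 'joint_positions': array([-1.43162783e+00,  1.24452128e-01,  1.65150742e+00, -1.03799651e-05,
        1.36748923e+00, -8.26135103e-02]), 'dq': array([-0.00040904, -0.00241771, -0.00187681,  0.00143615, -0.00095923,
       -0.00142733]), 'joint_torque': array([ 1.05573028e-03, -4.18877292e+01, -3.61096108e+01,  7.76813691e-02,
        4.62127221e-02, -7.85470684e-05]), 'ee_pos': array([ 0.14285169, -0.63346358,  0.17951984]), 'eef_rot': array([-9.27545702e-04,  9.93857346e-01,  1.10664872e-01, -3.13198075e-05]), 'wrist_force': array([-0.2007997 , -0.20571364,  0.16051451]), 'wrist_torque': array([-0.03644211, -0.01566369,  0.00761888]), 'grasp_force': 0.0, 'gripper_width': 0.09482124127587561}
```

View pics/top0.png

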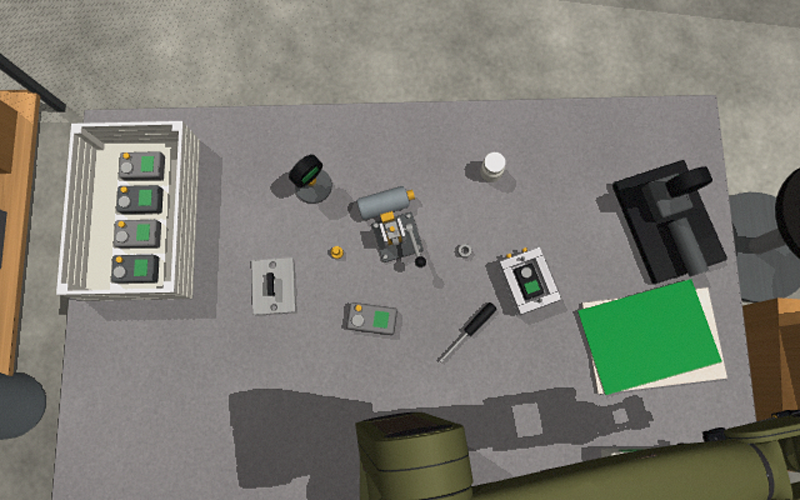

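View pics/side0.png

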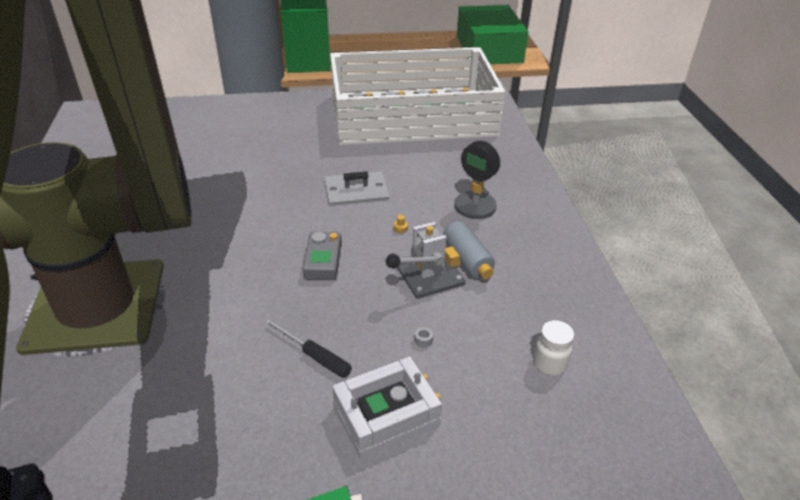

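The top view shows the cover at (272,286), the chamber at (530,280), the valve at (395,230) and its knob at (420,262). The side view has the cover at (357,187), the chamber at (388,403) and the knob at (393,261). I'll enlarge these next.

Run:
```python
from h import *
def crop(c,x,y,w,h,s):return cv2.resize(c["image"][y:y+h,x:x+w],None,fx=s,fy=s,interpolation=cv2.INTER_CUBIC)
t=load("top");s=load("side")
# top row: cover (190,200,60x60) chamber(390,190) valve(290,170) from top ; bottom row side
a=np.hstack([crop(t,190,200,53,60,5),crop(t,392,192,53,60,5),crop(t,295,165,53,60,5)])
b=np.hstack([crop(s,255,130,66,60,4),crop(s,260,280,100,75,2.64)[:240],])
b1=crop(s,255,130,66,60,4);b2=crop(s,262,280,93,75,2.8)[:240,:260]; b3=crop(s,300,170,90,80,3)[:240,:270]
b=np.hstack([b1,b2,b3]);print(a.shape,b.shape)
b=b[:,:795];b=cv2.copyMakeBorder(b,0,0,0,795-b.shape[1],0)
m=np.vstack([a,b]);
cv2.imwrite("pics/m.png",m);print(m.shape)
```

```text
Traceback (most recent call last):
ValueError: all the input array dimensions except for the concatenation axis must match exactly, but along dimension 0, the array at index 0 has size 240 and the array at index 1 has size 198
```

Run:
```python
from h import *
def crop(c,x,y,w,h,W,H):return cv2.resize(c["image"][y:y+h,x:x+w],(W,H),interpolation=cv2.INTER_CUBIC)
t=load("top");s=load("side")
a=np.hstack([crop(t,190,200,52,60,260,300),crop(t,394,192,52,60,260,300),crop(t,295,165,52,60,260,300)])
b=np.hstack([crop(s,255,130,65,70,260,280),crop(s,262,285,93,100,260,280),crop(s,300,170,93,100,260,280)])
cv2.imwrite("pics/m.png",np.vstack([a,b]))
```

```text
(no output)
```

View pics/m.png

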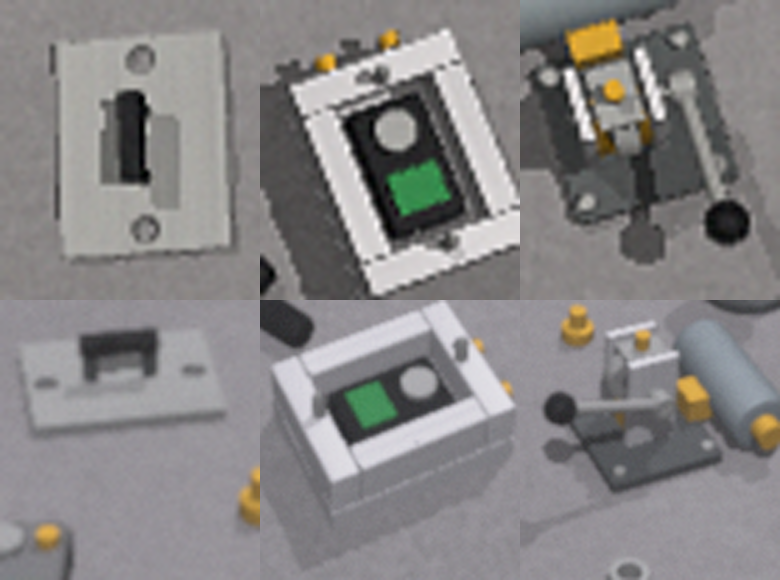

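The montage shows all three things clearly: cover holes at (141,59) and (146,229), rim corners and pins, and the knob at (728,222) in the top view and (559,408) in the side view. Triangulating from these.

```bash
cat > meas.py <<'E'
from h import *
t=load("top");s=load("side")
T=lambda i,p:((p[0]-260*i+.5)/5-.5+[190,394,295][i],(p[1]+.5)/5-.5+[200,192,165][i])
def S(i,p):
    w,h=[(65,70),(93,100),(93,100)][i]
    return ((p[0]-260*i+.5)/260*w-.5+[255,262,300][i],(p[1]-300+.5)/280*h-.5+[130,285,170][i])
def m(n,i,a,b):
    X=tri([(t,T(i,a)),(s,S(i,b))]);print(n,X.round(4),"err",(proj(t,X)-T(i,a)).round(1),(proj(s,X)-S(i,b)).round(1));return X
# side image: +y is away; left = -x... holes: far end?
h1=m("holeA(+x)",0,(141,59),(193,369));h2=m("holeB",0,(146,229),(47,382))
print("dist",np.linalg.norm(h1-h2))
for p in[(57,38),(221,32),(231,246),(66,257)]:print("cov",onz(t,T(0,p),.008).round(4))
for p in[(141,59),(146,229)]:print("hole z8",onz(t,T(0,p),.008).round(4))
for p in[(47,382),(193,369)]:print("hole z8 side",onz(s,S(0,p),.008).round(4))
print("handle",[onz(t,T(0,p),.042).round(4) for p in [(130,91),(138,183)]])
for q in [(272,371),(437,301),(515,408),(332,477)]:print("rim side",onz(s,S(1,q),.055).round(4))
for q in [(290,85),(450,30),(372,295)]:print("rim top",onz(t,T(1,q),.055).round(4))
m("rimcorner+x+y",1,(290,85),(437,301));m("rim -x-y?",1,(372,295),(332,477))if 0 else None
for z,a,b in[(.076,(318,393),(461,340)),(.055,(318,415),(461,360))]:print("pins side",z,onz(s,S(1,a),z).round(4),onz(s,S(1,b),z).round(4))
k=m("knob",2,(728,222),(559,408))
m("levbase",2,(684,82),(660,404))
E
python3 meas.py
```

```text
holeA(+x) [0.5359 0.3088 0.0115] err [0. 0.] [ 0. -0.]
holeB [0.4346 0.3036 0.0118] err [-0.  -0.2] [-0.2  0. ]
dist 0.1014247943206233
cov [0.5505 0.3604 0.008 ]
cov [0.552  0.2619 0.008 ]
cov [0.4235 0.254  0.008 ]
cov [0.419  0.3514 0.008 ]
hole z8 [0.5366 0.3096 0.008 ]
hole z8 [0.4346 0.3044 0.008 ]
hole z8 side [0.4352 0.3092 0.008 ]
hole z8 side [0.5363 0.3139 0.008 ]
handle [array([0.5116, 0.3079, 0.042 ]), array([0.4575, 0.3021, 0.042 ])]
rim side [ 0.4033 -0.2721  0.055 ]
rim side [ 0.5191 -0.2263  0.055 ]
rim side [ 0.5561 -0.3207  0.055 ]
rim side [ 0.4352 -0.3572  0.055 ]
rim top [ 0.5249 -0.2268  0.055 ]
rim top [ 0.5553 -0.3208  0.055 ]
rim top [ 0.4029 -0.2675  0.055 ]
rimcorner+x+y [ 0.5219 -0.2267  0.056 ] err [0.1 1. ] [ 1.4 -0.3]
pins side 0.076 [ 0.4311 -0.3093  0.076 ] [ 0.5269 -0.2787  0.076 ]
pins side 0.055 [ 0.4304 -0.3105  0.055 ] [ 0.5277 -0.2784  0.055 ]
knob [ 0.5204 -0.0435  0.0929] err [0.  0.1] [ 0.2 -0. ]
levbase [ 0.6061 -0.0203  0.0688] err [0.  0.7] [ 0.8 -0.2]
```

Call:
drive_tool(steps=[{"grip": 9.5, "xyz": [2.4, -1.7, -1.2], "delta_rot": [0, 0, 0]}, {"grip": 9.5, "xyz": [2.4, -1.7, -1.2], "delta_rot": [0, 0, 0]}, {"grip": 9.5, "xyz": [2.4, -1.7, -1.2], "delta_rot": [0, 0, 0]}, {"grip": 9.5, "xyz": [2.4, -1.7, -1.2], "delta_rot": [0, 0, 0]}, {"grip": 9.5, "xyz": [2.4, -1.7, -1.2], "delta_rot": [0, 0, 0]}])

```text
time: 0.52
ee_pos: [0.2418, -0.5234, 0.2405]
eef_rot: [-0.001, 0.994, 0.11, -0.0]
wrist_force: [-0.6, -0.6, 0.3]
gripper_width: 0.095
grasp_force: 0.0
```

Call:
drive_tool(steps=[{"grip": 9.5, "xyz": [2.4, -1.7, -1.2], "delta_rot": [0, 0, 0]}, {"grip": 9.5, "xyz": [2.4, -1.7, -1.2], "delta_rot": [0, 0, 0]}, {"grip": 9.5, "xyz": [2.4, -1.7, -1.2], "delta_rot": [0, 0, 0]}, {"grip": 9.5, "xyz": [2.4, -1.7, -1.2], "delta_rot": [0, 0, 0]}, {"grip": 9.5, "xyz": [2.4, -1.7, -1.2], "delta_rot": [0, 0, 0]}])

```text
time: 0.93
ee_pos: [0.3403, -0.414, 0.3007]
eef_rot: [-0.0, 0.994, 0.111, -0.0]
wrist_force: [-0.2, -0.9, -0.1]
gripper_width: 0.0948
grasp_force: 0.0
```

Call:
drive_tool(steps=[{"grip": 9.5, "xyz": [2.4, -1.8, 0], "delta_rot": [0, 0, -5.4]}, {"grip": 9.5, "xyz": [2.4, -1.8, 0], "delta_rot": [0, 0, 0]}, {"grip": 9.5, "xyz": [2.4, -1.8, 0], "delta_rot": [0, 0, 0]}, {"grip": 9.5, "xyz": [2.0, -1.8, 0], "delta_rot": [0, 0, 0]}, {"grip": 9.5, "xyz": [0, 0, 0], "delta_rot": [0, 0, 0]}])

```text
time: 1.35
ee_pos: [0.4087, -0.3167, 0.3004]
eef_rot: [-0.001, 0.987, 0.16, 0.0]
wrist_force: [-0.6, -0.4, 0.7]
gripper_width: 0.095
grasp_force: 0.0
```

```bash
cat > w.py <<'E'
import sys
from h import *
w=save("wrist");cv2.imwrite(f"pics/{sys.argv[1]}.png",cv2.resize(w["image"],(800,500),interpolation=cv2.INTER_CUBIC))
st=get_state();print(st["time"],st["ee_pos"],st["eef_rot"],st["gripper_width"],st["grasp_force"],st["wrist_force"])
print("cam",-np.array(w["R"]).T@w["t"],w["fx"])
for X in[(.4311,-.3093,.055),(.5269,-.2787,.055)]:print(proj(w,np.array(X))*1.25)
E
python3 w.py w1
```

```text
1.4 [ 0.40774038 -0.31840763  0.30034512] [-1.87255397e-04  9.87251707e-01  1.59166634e-01 -1.17593591e-04] 0.09473311561758298 0.0 [-0.79162884  0.03588184 -0.0717725 ]
cam [ 0.47157137 -0.2958793   0.5048726 ] 347.9056305361147
[402.37596147 188.24934243]
[403.43093742  84.36307936]
```

View pics/w1.png

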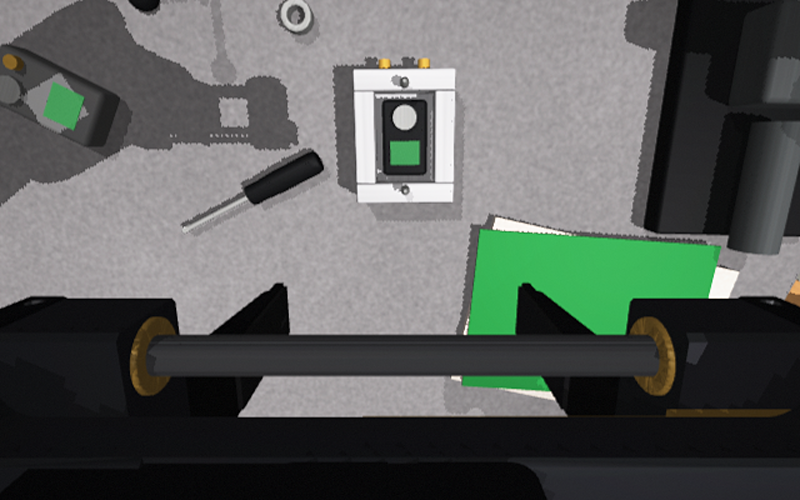

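The wrist view shows the chamber's rim corners at (354,69), (455,68), (454,201) and (358,202), with pin tips near (405,82) and (405,189).

Run:
```python
from h import *
w=load("wrist");g=lambda p,z:onz(w,((p[0]+.5)/1.25-.5,(p[1]+.5)/1.25-.5),z)[:2]
# refine corners in enlarged image by thresholding the bright rim
im=w["image"][45:170,270:375];m=(im.min(2)>205).astype(np.uint8)
m=cv2.morphologyEx(m,cv2.MORPH_OPEN,np.ones((3,3)))
n,l,stt,_=cv2.connectedComponentsWithStats(m);i=1+np.argmax(stt[1:,4])
pts=np.argwhere(l==i)[:,::-1]+[270,45];r=cv2.minAreaRect(pts.astype(np.float32));print(r)
print("rect centre",onz(w,r[0],.055))
b=cv2.boxPoints(r);B=[onz(w,p,.055)[:2] for p in b];print(np.round(B,4))
for A in [[(354,69),(455,68),(454,201),(358,202)]]:
  P=[g(p,.055) for p in A];print(np.round(P,4),np.mean(P,0))
a,b=g((405,81.5),.076),g((405,188.5),.076);print(a,b,(a+b)/2,np.linalg.norm(a-b),np.arctan2(*(a-b)[::-1]))
cv2.imwrite("pics/w1c.png",cv2.resize(w["image"][45:170,270:375],None,fx=4.8,fy=4.8,interpolation=cv2.INTER_CUBIC))
```

```text
((323.0401611328125, 63.08576965332031), (15.708632469177246, 80.21593475341797), 88.8982925415039)
rect centre [ 0.53178967 -0.27745756  0.055     ]
[[ 0.5242 -0.2287]
 [ 0.5562 -0.3202]
 [ 0.5395 -0.3266]
 [ 0.5071 -0.2343]]
[[ 0.5252 -0.2288]
 [ 0.5567 -0.3212]
 [ 0.4355 -0.364 ]
 [ 0.4033 -0.2699]] [ 0.48019055 -0.29597387]
[ 0.527212   -0.27995281] [ 0.43364199 -0.31103827] [ 0.480427   -0.29549554] 0.09859844045713521 0.3207446268101668
```

View pics/w1c.png

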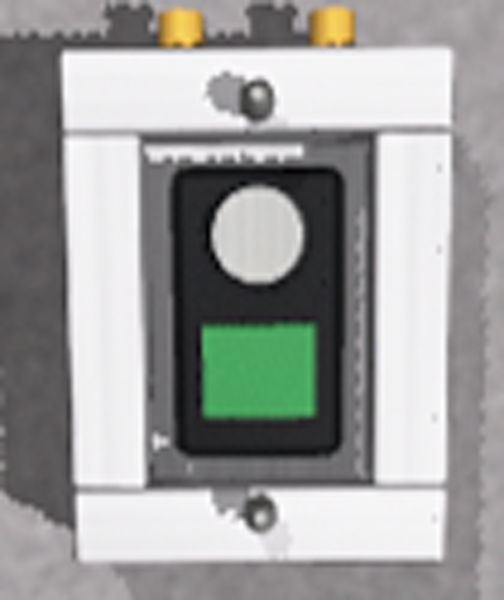

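Chamber centre is at (0.480, -0.2955), yaw about 0.327; the three views agree. Moving over the cover.

Call:
drive_tool(steps=[{"grip": 9.5, "xyz": [1.3, -3.8, 0], "delta_rot": [0, 0, 0]}, {"grip": 9.5, "xyz": [1.3, -3.8, 0], "delta_rot": [0, 0, 0]}, {"grip": 9.5, "xyz": [1.3, -3.8, 0], "delta_rot": [0, 0, 0]}, {"grip": 9.5, "xyz": [1.3, -3.8, 0], "delta_rot": [0, 0, 0]}, {"grip": 9.5, "xyz": [1.3, -3.8, 0], "delta_rot": [0, 0, 0]}])

```text
time: 1.82
ee_pos: [0.409, -0.1187, 0.3003]
eef_rot: [0.0, 0.988, 0.156, -0.0]
wrist_force: [0.1, 0.6, 0.7]
gripper_width: 0.0954
grasp_force: 0.0
```

Call:
drive_tool(steps=[{"grip": 9.5, "xyz": [1.3, -3.8, 0], "delta_rot": [0, 0, 0]}, {"grip": 9.5, "xyz": [1.3, -3.8, 0], "delta_rot": [0, 0, 0]}, {"grip": 9.5, "xyz": [1.3, -3.8, 0], "delta_rot": [0, 0, 0]}, {"grip": 9.5, "xyz": [1.3, -3.8, 0], "delta_rot": [0, 0, 0]}, {"grip": 9.5, "xyz": [1.3, -3.8, 0], "delta_rot": [0, 0, 0]}])

```text
time: 2.23
ee_pos: [0.4122, 0.0824, 0.3006]
eef_rot: [0.0, 0.988, 0.157, 0.0]
wrist_force: [0.6, 0.2, -0.8]
gripper_width: 0.095
grasp_force: 0.0
```

Call:
drive_tool(steps=[{"grip": 9.5, "xyz": [1.3, -3.8, 0], "delta_rot": [0, 0, 0]}, {"grip": 9.5, "xyz": [1.3, -3.8, 0], "delta_rot": [0, 0, 0]}, {"grip": 9.5, "xyz": [1.3, -3.8, 0], "delta_rot": [0, 0, 0]}, {"grip": 9.5, "xyz": [1.3, -3.8, 0], "delta_rot": [0, 0, 0]}, {"grip": 9.5, "xyz": [1.3, -3.8, 0], "delta_rot": [0, 0, 0]}])

```text
time: 2.65
ee_pos: [0.4153, 0.2835, 0.3004]
eef_rot: [0.0, 0.988, 0.157, 0.0]
wrist_force: [0.6, -0.9, 0.4]
gripper_width: 0.0948
grasp_force: 0.0
```

Call:
drive_tool(steps=[{"grip": 9.5, "xyz": [0, 0, 0], "delta_rot": [0, 0, 5]}, {"grip": 9.5, "xyz": [0, 0, 0], "delta_rot": [0, 0, 5]}, {"grip": 9.5, "xyz": [0, 0, 0], "delta_rot": [0, 0, 5]}, {"grip": 9.5, "xyz": [0, 0, 0], "delta_rot": [0, 0, 0]}, {"grip": 9.5, "xyz": [0, 0, 0], "delta_rot": [0, 0, 0]}])

```text
time: 3.07
ee_pos: [0.4156, 0.2816, 0.3003]
eef_rot: [0.0, 1.0, 0.028, -0.0]
wrist_force: [0.5, 1.0, 0.6]
gripper_width: 0.0951
grasp_force: 0.0
```

```bash
python3 w.py w2
python3 - <<'E'
from h import *
w=load("wrist")
for X in[(.4346,.306,.008),(.5362,.311,.008)]:print(proj(w,np.array(X))*1.25)
E
```

```text
3.1167 [0.41555409 0.28160329 0.30041783] [ 1.52757349e-04  9.99618663e-01  2.76132139e-02 -1.25877707e-04] 0.09523811055357502 0.0 [ 0.67681443 -0.07968913 -0.68852096]
cam [0.48196385 0.28558014 0.50465764] 347.9056305361147
[964.07187392 226.0914723 ]
[968.59934912 130.0386228 ]
[381.36248795 186.8405605 ]
[380.74699674  91.94533871]
```

View pics/w2.png

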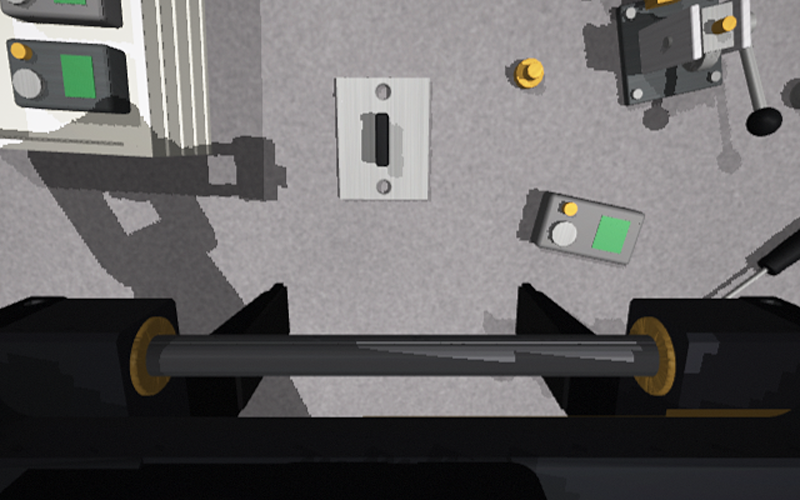

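The wrist view shows the cover's holes at (383,91.5) and (384,187), its handle bar at (382,139.5), and the lever knob at (764,121).

Run:
```python
from h import *
w=load("wrist");q=lambda p:((p[0]+.5)/1.25-.5,(p[1]+.5)/1.25-.5)
g=lambda p,z:onz(w,q(p),z)[:2]
a,b=g((383,91.5),.008),g((384,187),.008);print("holes",(a+b)/2,np.linalg.norm(a-b),np.arctan2(*(a-b)[::-1]))
P=np.array([g(p,.008) for p in [(336,77.5),(430,77.5),(429,199.5),(339.5,199)]]);print(P.round(4),P.mean(0))
for u,v in((0,3),(1,2)):print(np.arctan2(*(P[u]-P[v])[::-1]))
print("handle",g((382.5,139.5),.042))
a,b=g((382.5,113),.042),g((382.5,166),.042);print("yaw",np.arctan2(*(a-b)[::-1]),a-b)
t=load("top");s=load("side")
X=tri([(w,q((382.5,139.5))),(t,((135+.5)/5-.5+190,(137+.5)/5-.5+200))]);print("handle tri",X)
kt=(208.5/5-.5+295,222.5/5-.5+165);ks=((39.5)/260*93-.5+300,108.5/280*100-.5+170)
for z in[[(w,q((764,121))),(s,ks)],[(w,q((764,121))),(t,kt)],[(w,q((764,121))),(s,ks),(t,kt)]]:print("knob",tri(z).round(4))
```

```text
holes [0.48580978 0.30594234] 0.10234249531669154 0.054556068486158266
[[0.5483 0.3596]
 [0.5538 0.2591]
 [0.4233 0.2512]
 [0.4184 0.3533]] [0.48594867 0.30579214]
0.04851858882898278
0.060400468169792096
handle [0.48644381 0.30563192]
yaw 0.0431980000330476 [0.0528534  0.00228458]
handle tri [0.48621121 0.30630531 0.0325599 ]
knob [ 0.5206 -0.0428  0.0922]
knob [ 0.5211 -0.0436  0.0911]
knob [ 0.5207 -0.0431  0.0921]
```

Call:
drive_tool(steps=[{"grip": 6, "xyz": [1.43, -0.41, 3.0], "delta_rot": [0, 0, 0]}, {"grip": 6, "xyz": [1.43, -0.41, 3.0], "delta_rot": [0, 0, 0]}, {"grip": 6, "xyz": [1.43, -0.41, 3.0], "delta_rot": [0, 0, 0]}, {"grip": 6, "xyz": [1.43, -0.41, 3.0], "delta_rot": [0, 0, 0]}, {"grip": 6, "xyz": [1.43, -0.41, 3.0], "delta_rot": [0, 0, 0]}])

```text
time: 3.53
ee_pos: [0.4864, 0.3061, 0.1494]
eef_rot: [-0.0, 1.0, 0.028, 0.0]
wrist_force: [0.4, -0.1, 0.2]
gripper_width: 0.0671
grasp_force: 0.0
```

Call:
drive_tool(steps=[{"grip": 6, "xyz": [0, 0, 3.0], "delta_rot": [0, 0, 0]}, {"grip": 6, "xyz": [0, 0, 3.0], "delta_rot": [0, 0, 0]}, {"grip": 6, "xyz": [0, 0, 2], "delta_rot": [0, 0, 0]}, {"grip": 6, "xyz": [0, 0, 1.5], "delta_rot": [0, 0, 0]}, {"grip": 6, "xyz": [0, 0, 0], "delta_rot": [0, 0, 0]}])

```text
time: 3.95
ee_pos: [0.4828, 0.3045, 0.0511]
eef_rot: [0.002, 1.0, 0.027, -0.004]
wrist_force: [0.2, 0.1, -0.6]
gripper_width: 0.0605
grasp_force: 0.0
```

Call:
drive_tool(steps=[{"grip": 6, "xyz": [0, 0, 0], "delta_rot": [0, 0, 0]}, {"grip": 6, "xyz": [0, 0, 0], "delta_rot": [0, 0, 0]}, {"grip": 6, "xyz": [0, 0, 0], "delta_rot": [0, 0, 0]}, {"grip": 6, "xyz": [0, 0, 0], "delta_rot": [0, 0, 0]}, {"grip": 6, "xyz": [0, 0, 0], "delta_rot": [0, 0, 0]}])

```text
time: 4.37
ee_pos: [0.4863, 0.307, 0.0571]
eef_rot: [-0.001, 1.0, 0.027, 0.001]
wrist_force: [0.0, -0.2, -0.3]
gripper_width: 0.0598
grasp_force: 0.0
```

```bash
python3 -c "
from rig import *;s=get_state();print(s['joint_positions'],s['dq'],s['ee_pos'],s['eef_rot'])"
```

```text
[4.69769098e-01 6.78016119e-02 1.92775508e+00 5.60809392e-06
 1.14363865e+00 1.98616616e+00] [ 2.16969094e-03  4.42761929e-03  7.64970280e-03 -1.01209180e-03
 -1.15880370e-05  1.22211345e-03] [0.48628706 0.3069896  0.05710324] [-5.15646977e-04  9.99629426e-01  2.71951005e-02  1.08207649e-03]
```

Call:
drive_tool(steps=[{"grip": 6, "xyz": [0, -0.0, 1.3], "delta_rot": [0, 0, 0]}, {"grip": 6, "xyz": [0, 0, 1.2], "delta_rot": [0, 0, 0]}, {"grip": 6, "xyz": [0, 0, 0.8], "delta_rot": [0, 0, 0]}, {"grip": 6, "xyz": [0, 0, 0.4], "delta_rot": [0, 0, 0]}, {"grip": 6, "xyz": [0, 0, 0.2], "delta_rot": [0, 0, 0]}])

```text
time: 4.78
ee_pos: [0.4841, 0.306, 0.0145]
eef_rot: [0.001, 1.0, 0.027, -0.002]
wrist_force: [0.2, -0.3, 0.1]
gripper_width: 0.0601
grasp_force: 0.0
```

Call:
drive_tool(steps=[{"grip": 4, "xyz": [0, 0, 0], "delta_rot": [0, 0, 0]}, {"grip": 3, "xyz": [0, 0, 0], "delta_rot": [0, 0, 0]}, {"grip": 2, "xyz": [0, 0, 0], "delta_rot": [0, 0, 0]}, {"grip": 1, "xyz": [0, 0, 0], "delta_rot": [0, 0, 0]}, {"grip": 1, "xyz": [0, 0, 0], "delta_rot": [0, 0, 0]}], force=40)

```text
time: 5.2
ee_pos: [0.4858, 0.3068, 0.0172]
eef_rot: [-0.0, 1.0, 0.027, 0.0]
wrist_force: [0.2, -0.9, 0.2]
gripper_width: 0.0323
grasp_force: 0.0
```

Call:
drive_tool(steps=[{"grip": 0.5, "xyz": [0, 0, 0], "delta_rot": [0, 0, 0]}, {"grip": 0.5, "xyz": [0, 0, 0], "delta_rot": [0, 0, 0]}, {"grip": 0.5, "xyz": [0, 0, 0], "delta_rot": [0, 0, 0]}, {"grip": 0.5, "xyz": [0, 0, 0], "delta_rot": [0, 0, 0]}, {"grip": 0.5, "xyz": [0, 0, 0], "delta_rot": [0, 0, 0]}])

```text
time: 5.62
ee_pos: [0.4854, 0.3066, 0.0167]
eef_rot: [-0.0, 1.0, 0.027, -0.0]
wrist_force: [-0.2, -0.1, 0.6]
gripper_width: 0.0057
grasp_force: 0.0
```

The fingers shut to 5.7 mm with no grip force, but the bar is 14 mm wide, so the grasp missed. I'll look before moving.

Run:
```python
from h import *
w=save("wrist");s=save("side");t=save("top")
a=cv2.resize(w["image"],(480,300));b=cv2.resize(s["image"][90:190,220:380],(480,300),interpolation=cv2.INTER_CUBIC)
cv2.imwrite("pics/q.png",np.vstack([a,b]))
for X in[(.4856,.3066,.017),(.4856,.3066,.036),(.4856,.3066,.1)]:
  p=proj(s,np.array(X));print((p-[220,90])*3+[0,300], proj(w,np.array(X))*.75)
print(get_state()["time"])
```

```text
[194.21001892 470.36380552] [241.44134021 170.25261552]
[193.64880045 452.89925342] [241.47480597 178.10273294]
[191.68381649 391.75093612] [241.65569486 220.53413469]
5.7667
```

View pics/q.png

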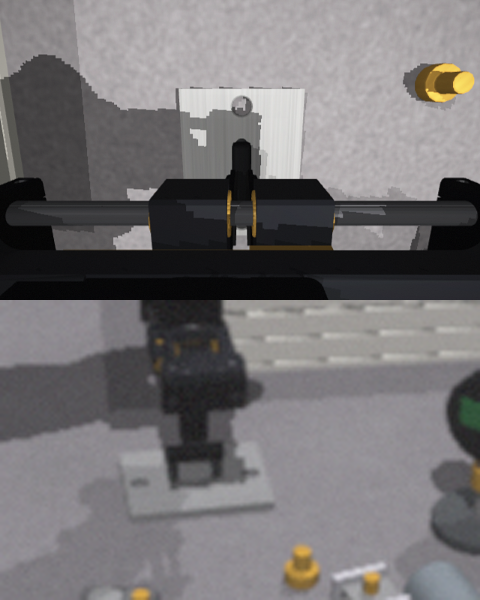

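The fingers sit over the handle, but contact isn't clear from this. I'll close fully to see whether anything is between the pads.

Call:
drive_tool(steps=[{"grip": 0, "xyz": [0, 0, 0], "delta_rot": [0, 0, 0]}, {"grip": 0, "xyz": [0, 0, 0], "delta_rot": [0, 0, 0]}, {"grip": 0, "xyz": [0, 0, 0], "delta_rot": [0, 0, 0]}, {"grip": 0, "xyz": [0, 0, 0], "delta_rot": [0, 0, 0]}, {"grip": 0, "xyz": [0, 0, 0], "delta_rot": [0, 0, 0]}], force=40)

```text
time: 6.18
ee_pos: [0.4854, 0.3066, 0.0167]
eef_rot: [-0.0, 1.0, 0.027, 0.0]
wrist_force: [-0.5, 0.8, 0.1]
gripper_width: 0.0002
grasp_force: 0.0
```

Run:
```python
from h import *
s=save("side");t=save("top");print(get_state()["gripper_width"],get_state()["grasp_force"])
a=cv2.resize(s["image"][100:170,245:325],(640,560),interpolation=cv2.INTER_CUBIC)
for z in(.017,.028,.042):
  p=(proj(s,np.array((.4856,.3066,z)))-[245,100])*8;print(z,p)
cv2.imwrite("pics/q2.png",a)
```

```text
0.00046688081525995354 0.0
0.017 [317.89338378 374.30348139]
0.028 [317.03012624 347.43977838]
0.042 [315.91873204 312.8543126 ]
```

View pics/q2.png

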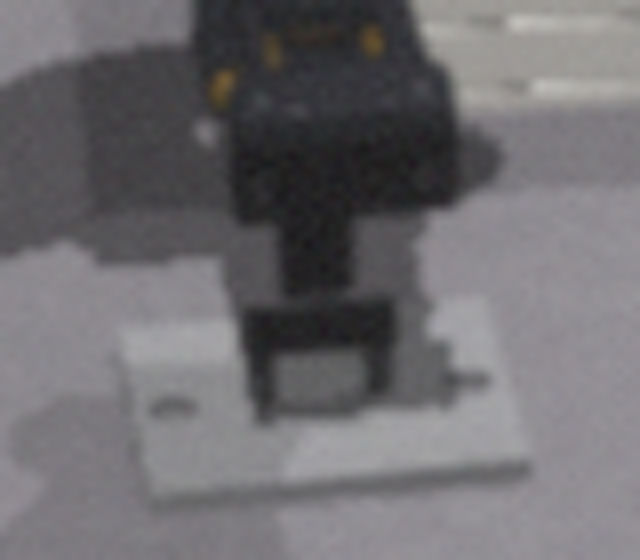

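The shut fingers end at row 298, above the bar's top (row 300), and the window below the bar is clear. So the real fingertips are about 30 mm higher than the reported TCP, somewhere around z = 0.042 to 0.054. That fits the wrist view, where the fingertip spacing puts the tips about 0.175 m below the camera and the TCP about 0.204 m below. I'll check this offset by numbers before going lower.

Run:
```python
from h import *
s=load("side");w=load("wrist")
for y in(.2945,.3066):
  for z in(.04,.045,.05,.055,.06):print(y,z,((proj(s,np.array((.4856,y,z)))-[245,100])*8).round(0))
st=get_state()
c=-np.array(w["R"]).T@w["t"];print("cam-TCP",c-st["ee_pos"],"axis",np.array(w["R"])[2])
# w1 view (yaw .3197): fingertip inner corners (289,285),(517,285) of 800 px; gap 95 mm
for a,b in[((289,285),(517,285)),((283,285),(522,285))]:
  print("depth of tips",347.9*.095/((b[0]-a[0])/1.25))
```

```text
0.2945 0.04 [319. 338.]
0.2945 0.045 [319. 325.]
0.2945 0.05 [318. 313.]
0.2945 0.055 [318. 300.]
0.2945 0.06 [318. 287.]
0.3066 0.04 [316. 318.]
0.3066 0.045 [316. 305.]
0.3066 0.05 [315. 293.]
0.3066 0.055 [315. 280.]
0.3066 0.06 [314. 268.]
cam-TCP [0.06630438 0.00379174 0.20445619] axis [-0.23666535 -0.01311301 -0.97150273]
depth of tips 0.18119791666666665
depth of tips 0.17285826359832637
```

Call:
drive_tool(steps=[{"grip": 6, "xyz": [0, 0, 0], "delta_rot": [0, 0, 0]}, {"grip": 6, "xyz": [0, 0, 0], "delta_rot": [0, 0, 0]}, {"grip": 6, "xyz": [0, 0, 0], "delta_rot": [0, 0, 0]}, {"grip": 6, "xyz": [0, 0, 0], "delta_rot": [0, 0, 0]}, {"grip": 6, "xyz": [0, 0, 0], "delta_rot": [0, 0, 0]}])

```text
time: 6.7
ee_pos: [0.4854, 0.3066, 0.0167]
eef_rot: [-0.0, 1.0, 0.027, 0.0]
wrist_force: [0.7, -0.0, -0.5]
gripper_width: 0.0284
grasp_force: 0.0
```

Call:
drive_tool(steps=[{"grip": 6, "xyz": [0, 0, 0], "delta_rot": [0, 0, 0]}, {"grip": 6, "xyz": [0, 0, 0], "delta_rot": [0, 0, 0]}, {"grip": 6, "xyz": [0, 0, 0], "delta_rot": [0, 0, 0]}, {"grip": 6, "xyz": [0, 0, 0], "delta_rot": [0, 0, 0]}, {"grip": 6, "xyz": [0, 0, 0], "delta_rot": [0, 0, 0]}])

```text
time: 7.12
ee_pos: [0.4854, 0.3066, 0.0166]
eef_rot: [-0.0, 1.0, 0.027, -0.0]
wrist_force: [0.5, 0.7, -0.7]
gripper_width: 0.0585
grasp_force: 0.0
```

Both measures put the tips about 37 mm above the reported TCP. I'll lower 3.2 cm, which keeps the tips above the plate either way, then grip and check.

Call:
drive_tool(steps=[{"grip": 6, "xyz": [0, 0, 0.8], "delta_rot": [0, 0, 0]}, {"grip": 6, "xyz": [0, 0, 0.8], "delta_rot": [0, 0, 0]}, {"grip": 6, "xyz": [0, 0, 0.7], "delta_rot": [0, 0, 0]}, {"grip": 6, "xyz": [0, 0, 0.5], "delta_rot": [0, 0, 0]}, {"grip": 5, "xyz": [0, 0, 0.4], "delta_rot": [0, 0, 0]}])

```text
time: 7.53
ee_pos: [0.4847, 0.3062, -0.0169]
eef_rot: [0.0, 1.0, 0.027, -0.001]
wrist_force: [0.1, 0.3, -0.3]
gripper_width: 0.0572
grasp_force: 0.0
```

Call:
drive_tool(steps=[{"grip": 0.5, "xyz": [0, 0, 0], "delta_rot": [0, 0, 0]}, {"grip": 0.5, "xyz": [0, 0, 0], "delta_rot": [0, 0, 0]}, {"grip": 0.5, "xyz": [0, 0, 0], "delta_rot": [0, 0, 0]}, {"grip": 0.5, "xyz": [0, 0, 0], "delta_rot": [0, 0, 0]}, {"grip": 0.5, "xyz": [0, 0, 0], "delta_rot": [0, 0, 0]}], force=40)

```text
time: 7.95
ee_pos: [0.4858, 0.3068, -0.0148]
eef_rot: [-0.0, 1.0, 0.027, 0.0]
wrist_force: [-0.9, -0.6, -0.5]
gripper_width: 0.0255
grasp_force: 0.0
```

Call:
drive_tool(steps=[{"grip": 0.5, "xyz": [0, 0, 0], "delta_rot": [0, 0, 0]}, {"grip": 0.5, "xyz": [0, 0, 0], "delta_rot": [0, 0, 0]}, {"grip": 0.5, "xyz": [0, 0, 0], "delta_rot": [0, 0, 0]}, {"grip": 0.5, "xyz": [0, 0, 0], "delta_rot": [0, 0, 0]}, {"grip": 0.5, "xyz": [0, 0, 0], "delta_rot": [0, 0, 0]}])

```text
time: 8.37
ee_pos: [0.4856, 0.3066, -0.015]
eef_rot: [-0.0, 1.0, 0.027, 0.0]
wrist_force: [-0.1, -1.0, 1.9]
gripper_width: 0.0136
grasp_force: 40.0
```

Gripped: opening 13.6 mm at 40 N, matching the 14 mm bar. Now lifting.

Call:
drive_tool(steps=[{"grip": 0.5, "xyz": [0, 0, -1], "delta_rot": [0, 0, 0]}, {"grip": 0.5, "xyz": [0, 0, -2], "delta_rot": [0, 0, 0]}, {"grip": 0.5, "xyz": [0, 0, -3], "delta_rot": [0, 0, 0]}, {"grip": 0.5, "xyz": [0, 0, -3], "delta_rot": [0, 0, 0]}, {"grip": 0.5, "xyz": [0, 0, -3], "delta_rot": [0, 0, 0]}])

```text
time: 8.78
ee_pos: [0.4841, 0.3059, 0.1047]
eef_rot: [0.001, 1.0, 0.027, -0.001]
wrist_force: [0.4, 0.4, -4.3]
gripper_width: 0.0137
grasp_force: 40.0
```

Call:
drive_tool(steps=[{"grip": 0.5, "xyz": [0, 0, -3], "delta_rot": [0, 0, 0]}, {"grip": 0.5, "xyz": [0, 1, -3], "delta_rot": [0, 0, 0]}, {"grip": 0.5, "xyz": [-0.2, 2, -2], "delta_rot": [0, 0, 0]}, {"grip": 0.5, "xyz": [-0.2, 3, -1], "delta_rot": [0, 0, 0]}, {"grip": 0.5, "xyz": [-0.2, 3, 0], "delta_rot": [0, 0, 0]}])

```text
time: 9.2
ee_pos: [0.4853, 0.2163, 0.1981]
eef_rot: [-0.001, 1.0, 0.028, 0.002]
wrist_force: [1.1, -0.8, -4.5]
gripper_width: 0.0141
grasp_force: 40.0
```

Call:
drive_tool(steps=[{"grip": 0.5, "xyz": [-0.2, 3.5, 0], "delta_rot": [0, 0, 0]}, {"grip": 0.5, "xyz": [-0.2, 3.5, 0], "delta_rot": [0, 0, 0]}, {"grip": 0.5, "xyz": [-0.2, 3.5, 0], "delta_rot": [0, 0, 0]}, {"grip": 0.5, "xyz": [-0.2, 3.5, 0], "delta_rot": [0, 0, 0]}, {"grip": 0.5, "xyz": [-0.2, 3.5, 0], "delta_rot": [0, 0, 0]}])

```text
time: 9.62
ee_pos: [0.4825, 0.0397, 0.1938]
eef_rot: [-0.0, 1.0, 0.027, -0.001]
wrist_force: [-0.2, -0.1, -4.4]
gripper_width: 0.014
grasp_force: 40.0
```

Call:
drive_tool(steps=[{"grip": 0.5, "xyz": [-0.2, 3.5, 0], "delta_rot": [0, 0, 0]}, {"grip": 0.5, "xyz": [-0.2, 3.5, 0], "delta_rot": [0, 0, 0]}, {"grip": 0.5, "xyz": [-0.2, 3.5, 0], "delta_rot": [0, 0, 0]}, {"grip": 0.5, "xyz": [-0.2, 3.5, 0], "delta_rot": [0, 0, 0]}, {"grip": 0.5, "xyz": [-0.2, 3.5, 0], "delta_rot": [0, 0, 0]}])

```text
time: 10.03
ee_pos: [0.4821, -0.1355, 0.1938]
eef_rot: [-0.0, 1.0, 0.027, -0.001]
wrist_force: [1.2, -0.2, -5.0]
gripper_width: 0.0136
grasp_force: 40.0
```

Call:
drive_tool(steps=[{"grip": 0.5, "xyz": [-0.5, 3.5, 0], "delta_rot": [0, 0, 0]}, {"grip": 0.5, "xyz": [-0.5, 3.5, 0], "delta_rot": [0, 0, 0]}, {"grip": 0.5, "xyz": [-0.4, 3, 0], "delta_rot": [0, 0, 0]}, {"grip": 0.5, "xyz": [0, 2, 0], "delta_rot": [0, 0, 0]}, {"grip": 0.5, "xyz": [0, 0, 0], "delta_rot": [0, 0, 0]}])

```text
time: 10.45
ee_pos: [0.4746, -0.258, 0.1937]
eef_rot: [0.0, 1.0, 0.025, -0.001]
wrist_force: [-0.2, -0.0, -4.7]
gripper_width: 0.0138
grasp_force: 40.0
```

Call:
drive_tool(steps=[{"grip": 0.5, "xyz": [0, 0, 0], "delta_rot": [0, 0, -4]}, {"grip": 0.5, "xyz": [0, 0, 0], "delta_rot": [0, 0, -5]}, {"grip": 0.5, "xyz": [0, 0, 0], "delta_rot": [0, 0, -4.6]}, {"grip": 0.5, "xyz": [0, 0, 0], "delta_rot": [0, 0, -2]}, {"grip": 0.5, "xyz": [0, 0, 0], "delta_rot": [0, 0, 0]}])

```text
time: 10.87
ee_pos: [0.4752, -0.2537, 0.1938]
eef_rot: [-0.001, 0.987, 0.163, -0.001]
wrist_force: [-0.3, 0.1, -5.0]
gripper_width: 0.0136
grasp_force: 40.0
```

Call:
drive_tool(steps=[{"grip": 0.5, "xyz": [-0.2, 1, 1], "delta_rot": [0, 0, 0]}, {"grip": 0.5, "xyz": [-0.3, 1.2, 2], "delta_rot": [0, 0, 0]}, {"grip": 0.5, "xyz": [-0.3, 1.2, 2.5], "delta_rot": [0, 0, 0]}, {"grip": 0.5, "xyz": [-0.1, 0.7, 2], "delta_rot": [0, 0, 0]}, {"grip": 0.5, "xyz": [0, 0, 1], "delta_rot": [0, 0, 0]}])

```text
time: 11.28
ee_pos: [0.4785, -0.2963, 0.1053]
eef_rot: [-0.002, 0.987, 0.162, -0.002]
wrist_force: [-0.9, 0.6, -4.8]
gripper_width: 0.0133
grasp_force: 40.0
```

Call:
drive_tool(steps=[{"grip": 0.5, "xyz": [0, 0, 0.5], "delta_rot": [0, 0, 0]}, {"grip": 0.5, "xyz": [0, 0, 0], "delta_rot": [0, 0, 0]}, {"grip": 0.5, "xyz": [0, 0, 0], "delta_rot": [0, 0, 0]}, {"grip": 0.5, "xyz": [0, 0, 0], "delta_rot": [0, 0, 0]}, {"grip": 0.5, "xyz": [0, 0, 0], "delta_rot": [0, 0, 0]}])

```text
time: 11.7
ee_pos: [0.4815, -0.2969, 0.1065]
eef_rot: [0.001, 0.987, 0.163, 0.001]
wrist_force: [0.6, -0.8, -4.3]
gripper_width: 0.0139
grasp_force: 40.0
```

Run:
```python
from h import *
w=save("wrist");s=save("side");st=get_state();print(st["time"],st["ee_pos"],st["eef_rot"])
a=cv2.resize(w["image"][40:200,200:440],(420,280),interpolation=cv2.INTER_CUBIC)
b=cv2.resize(s["image"][270:370,250:370],(420,350)) if 0 else cv2.resize(s["image"][230:360,240:375],(540,520),interpolation=cv2.INTER_CUBIC)
t=save("top")
c=cv2.resize(w["image"][20:220,256:384],(256,400),interpolation=cv2.INTER_CUBIC)
m=np.zeros((520,800,3),np.uint8);m[:,:540]=b;m[:400,540:796]=c
cv2.imwrite("pics/q3.png",m)
```

```text
11.8 [ 0.48120478 -0.29673018  0.10603398] [8.13535444e-04 9.86675134e-01 1.62698782e-01 7.90165474e-04]
```

View pics/q3.png

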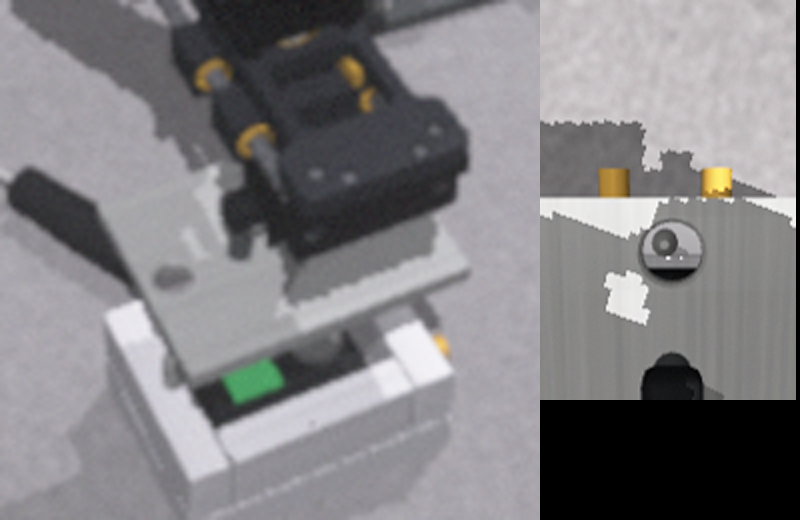

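The cover hangs over the chamber. Through its far hole, centred at (672,251) in the crop, the pin tip shows at (664,242). Measuring the offset.

Run:
```python
from h import *
w=load("wrist");f=lambda p:(256+(p[0]-540+.5)/2-.5,20+(p[1]+.5)/2-.5)
zt=.10603+.015+.008
h=onz(w,f((672,250)),zt);print("hole",h)
for z in(.070,.076):
  p=onz(w,f((664,242)),z);print("pin",z,p,h-p)
st=get_state();ax=np.array([np.cos(.3268),np.sin(.3268)])
print("expected hole",st["ee_pos"][:2]+.051*ax,"expected pin",np.array([.480,-.2955])+.051*np.array([np.cos(.327),np.sin(.327)]))
print("calib check",-np.array(w["R"]).T@w["t"]-st["ee_pos"])
```

```text
hole [ 0.53069647 -0.28008006  0.12903   ]
pin 0.07 [ 0.52811611 -0.27828889  0.07      ] [ 0.00258036 -0.00179116  0.05903   ]
pin 0.076 [ 0.52850834 -0.27820546  0.076     ] [ 0.00218813 -0.0018746   0.05303   ]
expected hole [ 0.52930955 -0.28028636] expected pin [ 0.52829752 -0.27911862]
calib check [0.062863   0.02172071 0.20528215]
```

Call:
drive_tool(steps=[{"grip": 0.5, "xyz": [-0.12, -0.22, 0], "delta_rot": [0, 0, 0]}, {"grip": 0.5, "xyz": [0, 0, 0.8], "delta_rot": [0, 0, 0]}, {"grip": 0.5, "xyz": [0, 0, 0.8], "delta_rot": [0, 0, 0]}, {"grip": 0.5, "xyz": [0, 0, 0.7], "delta_rot": [0, 0, 0]}, {"grip": 0.5, "xyz": [0, 0, 0.4], "delta_rot": [0, 0, 0]}])

```text
time: 12.27
ee_pos: [0.4776, -0.294, 0.0755]
eef_rot: [-0.001, 0.987, 0.163, -0.001]
wrist_force: [-0.6, -0.3, -4.9]
gripper_width: 0.0136
grasp_force: 40.0
```

Call:
drive_tool(steps=[{"grip": 0.5, "xyz": [0, 0, 0.4], "delta_rot": [0, 0, 0]}, {"grip": 0.5, "xyz": [0, 0, 0.4], "delta_rot": [0, 0, 0]}, {"grip": 0.5, "xyz": [0, 0, 0.4], "delta_rot": [0, 0, 0]}, {"grip": 0.5, "xyz": [0, 0, 0.3], "delta_rot": [0, 0, 0]}, {"grip": 0.5, "xyz": [0, 0, 0.2], "delta_rot": [0, 0, 0]}])

```text
time: 12.68
ee_pos: [0.4786, -0.2947, 0.0602]
eef_rot: [-0.0, 0.987, 0.163, -0.0]
wrist_force: [-0.3, 0.3, -4.3]
gripper_width: 0.0135
grasp_force: 40.0
```

Call:
drive_tool(steps=[{"grip": 0.5, "xyz": [0, 0, 0.4], "delta_rot": [0, 0, 0]}, {"grip": 0.5, "xyz": [0, 0, 0.4], "delta_rot": [0, 0, 0]}, {"grip": 0.5, "xyz": [0, 0, 0.4], "delta_rot": [0, 0, 0]}, {"grip": 0.5, "xyz": [0, 0, 0.3], "delta_rot": [0, 0, 0]}, {"grip": 0.5, "xyz": [0, 0, 0], "delta_rot": [0, 0, 0]}])

```text
time: 13.1
ee_pos: [0.4781, -0.2944, 0.0446]
eef_rot: [-0.001, 0.987, 0.163, -0.001]
wrist_force: [0.5, -0.1, -3.7]
gripper_width: 0.0136
grasp_force: 40.0
```

Call:
drive_tool(steps=[{"grip": 0.5, "xyz": [0, 0, 0.1], "delta_rot": [0, 0, 0]}, {"grip": 0.5, "xyz": [0, 0, 0.1], "delta_rot": [0, 0, 0]}, {"grip": 0.5, "xyz": [0, 0, 0.1], "delta_rot": [0, 0, 0]}, {"grip": 0.5, "xyz": [0, 0, 0.1], "delta_rot": [0, 0, 0]}, {"grip": 0.5, "xyz": [0, 0, 0], "delta_rot": [0, 0, 0]}])

```text
time: 13.52
ee_pos: [0.4786, -0.2947, 0.0415]
eef_rot: [-0.0, 0.987, 0.163, -0.0]
wrist_force: [-0.0, 0.2, -3.2]
gripper_width: 0.0136
grasp_force: 40.0
```

Call:
drive_tool(steps=[{"grip": 0.5, "xyz": [0, 0, 0.05], "delta_rot": [0, 0, 0]}, {"grip": 0.5, "xyz": [0, 0, 0.05], "delta_rot": [0, 0, 0]}, {"grip": 0.5, "xyz": [0, 0, 0.05], "delta_rot": [0, 0, 0]}, {"grip": 0.5, "xyz": [0, 0, 0], "delta_rot": [0, 0, 0]}, {"grip": 0.5, "xyz": [0, 0, 0], "delta_rot": [0, 0, 0]}])

```text
time: 13.93
ee_pos: [0.4786, -0.2947, 0.0401]
eef_rot: [-0.0, 0.987, 0.163, -0.0]
wrist_force: [-0.2, -0.3, -4.5]
gripper_width: 0.0139
grasp_force: 40.0
```

Call:
drive_tool(steps=[{"grip": 0.5, "xyz": [0, 0, 0.05], "delta_rot": [0, 0, 0]}, {"grip": 0.5, "xyz": [0, 0, 0.05], "delta_rot": [0, 0, 0]}, {"grip": 0.5, "xyz": [0, 0, 0.05], "delta_rot": [0, 0, 0]}, {"grip": 0.5, "xyz": [0, 0, 0], "delta_rot": [0, 0, 0]}, {"grip": 0.5, "xyz": [0, 0, 0], "delta_rot": [0, 0, 0]}])

```text
time: 14.35
ee_pos: [0.4787, -0.2949, 0.04]
eef_rot: [-0.0, 0.987, 0.163, -0.0]
wrist_force: [-4.3, 2.5, 4.2]
gripper_width: 0.0136
grasp_force: 40.0
```

The cover meets the rim at TCP z = 0.040, exactly the expected height. Releasing.

Call:
drive_tool(steps=[{"grip": 2, "xyz": [0, 0, -0.1], "delta_rot": [0, 0, 0]}, {"grip": 5, "xyz": [0, 0, 0], "delta_rot": [0, 0, 0]}, {"grip": 5, "xyz": [0, 0, 0], "delta_rot": [0, 0, 0]}, {"grip": 5, "xyz": [0, 0, 0], "delta_rot": [0, 0, 0]}, {"grip": 5, "xyz": [0, 0, 0], "delta_rot": [0, 0, 0]}])

```text
time: 14.77
ee_pos: [0.4789, -0.2949, 0.0397]
eef_rot: [0.0, 0.987, 0.163, 0.0]
wrist_force: [1.0, 0.1, 0.6]
gripper_width: 0.0416
grasp_force: 0.0
```

Call:
drive_tool(steps=[{"grip": 6, "xyz": [0, 0, 0], "delta_rot": [0, 0, 0]}, {"grip": 6, "xyz": [0, 0, -1], "delta_rot": [0, 0, 0]}, {"grip": 6, "xyz": [0, 0, -2], "delta_rot": [0, 0, 0]}, {"grip": 6, "xyz": [0, 0, -3], "delta_rot": [0, 0, 0]}, {"grip": 6, "xyz": [0, 0, -3], "delta_rot": [0, 0, 0]}])

```text
time: 15.18
ee_pos: [0.478, -0.2943, 0.1303]
eef_rot: [-0.001, 0.987, 0.163, -0.001]
wrist_force: [-0.1, -0.7, 1.0]
gripper_width: 0.0601
grasp_force: 0.0
```

Call:
drive_tool(steps=[{"grip": 6, "xyz": [-1, 0, -3], "delta_rot": [0, 0, 0]}, {"grip": 6, "xyz": [-2, 0, -3], "delta_rot": [0, 0, 0]}, {"grip": 6, "xyz": [-2, 0, -2], "delta_rot": [0, 0, 0]}, {"grip": 6, "xyz": [-1, 0, -1], "delta_rot": [0, 0, 0]}, {"grip": 6, "xyz": [0, 0, 0], "delta_rot": [0, 0, 0]}])

```text
time: 15.6
ee_pos: [0.4219, -0.3157, 0.2235]
eef_rot: [0.003, 0.987, 0.162, 0.002]
wrist_force: [1.3, -0.2, 0.0]
gripper_width: 0.0601
grasp_force: 0.0
```

Run:
```python
from h import *
w=save("wrist");s=save("side");st=get_state();print(st["time"],st["ee_pos"],st["eef_rot"],st["gripper_width"])
b=cv2.resize(s["image"][285:360,260:355],(380,300),interpolation=cv2.INTER_CUBIC)
c=cv2.resize(w["image"],(800,500),interpolation=cv2.INTER_CUBIC)[:300,:]
m=np.zeros((600,800,3),np.uint8);m[:300]=c;m[300:,:380]=b;
m[300:,390:790]=cv2.resize(s["image"][160:250,290:410],(400,300),interpolation=cv2.INTER_CUBIC)
cv2.imwrite("pics/q4.png",m)
```

```text
15.7 [ 0.42179183 -0.31383916  0.21913592] [-2.14604957e-04  9.86763698e-01  1.62164506e-01  1.75129219e-04] 0.05974246712342431
```

View pics/q4.png

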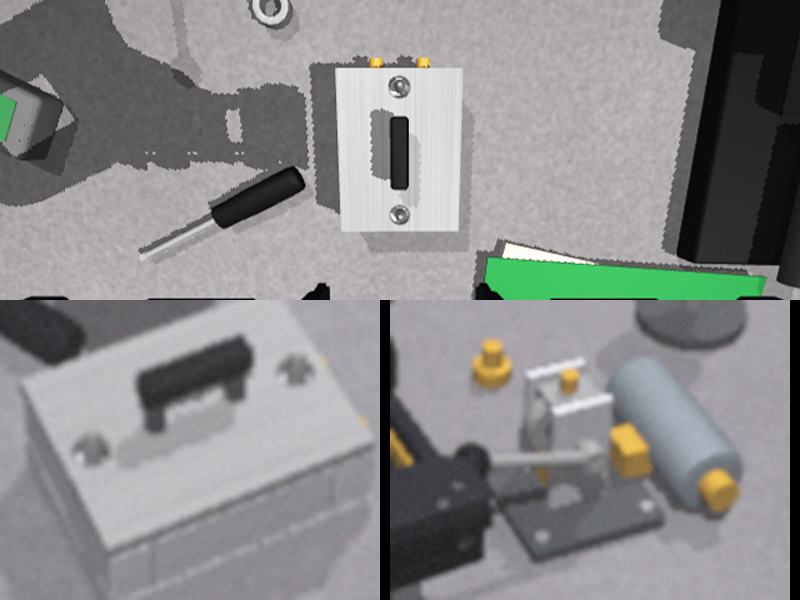

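The cover is seated: both pins show centred in their holes and the plate is flush with the rim. The lever is still down, knob at about (0.521, -0.043, 0.092). Next, over the knob.

Call:
drive_tool(steps=[{"grip": 6, "xyz": [1.5, -1.8, 0], "delta_rot": [0, 0, 0]}, {"grip": 6, "xyz": [2.4, -3.0, 0], "delta_rot": [0, 0, 0]}, {"grip": 6, "xyz": [2.4, -3.0, 0], "delta_rot": [0, 0, 0]}, {"grip": 6, "xyz": [2.4, -3.0, 0], "delta_rot": [0, 0, 0]}, {"grip": 6, "xyz": [2.4, -3.0, 0], "delta_rot": [0, 0, 0]}])

```text
time: 16.12
ee_pos: [0.4824, -0.145, 0.2168]
eef_rot: [-0.001, 0.987, 0.163, -0.002]
wrist_force: [1.3, -1.2, -0.2]
gripper_width: 0.0604
grasp_force: 0.0
```

Call:
drive_tool(steps=[{"grip": 6, "xyz": [2.4, -3.0, 0], "delta_rot": [0, 0, 0]}, {"grip": 6, "xyz": [2.4, -3.0, 0], "delta_rot": [0, 0, 0]}, {"grip": 6, "xyz": [1.5, -2.0, 0], "delta_rot": [0, 0, 0]}, {"grip": 6, "xyz": [0.6, -0.7, 0], "delta_rot": [0, 0, 2.6]}, {"grip": 6, "xyz": [0, 0, 0], "delta_rot": [0, 0, 0]}])

```text
time: 16.53
ee_pos: [0.5198, -0.0401, 0.2167]
eef_rot: [-0.001, 0.99, 0.142, -0.002]
wrist_force: [-0.4, -0.2, -0.6]
gripper_width: 0.06
grasp_force: 0.0
```

Call:
drive_tool(steps=[{"grip": 6, "xyz": [0, 0, 0], "delta_rot": [0, 0, 0]}, {"grip": 6, "xyz": [0, 0, 0], "delta_rot": [0, 0, 0]}, {"grip": 6, "xyz": [0, 0, 0], "delta_rot": [0, 0, 0]}, {"grip": 6, "xyz": [0, 0, 0], "delta_rot": [0, 0, 0]}, {"grip": 6, "xyz": [0, 0, 0], "delta_rot": [0, 0, 0]}])

```text
time: 16.95
ee_pos: [0.52, -0.044, 0.2196]
eef_rot: [0.0, 0.99, 0.14, -0.0]
wrist_force: [-0.5, 0.2, 0.6]
gripper_width: 0.0599
grasp_force: 0.0
```

Run:
```python
from h import *
# knob by image code: darkest blob near its prediction in the wrist view, then triangulated with the first side/top pixels
w=save("wrist");st=get_state();print(st["time"],st["ee_pos"],st["eef_rot"])
p=proj(w,np.array((.5207,-.0431,.092)));print("pred",p)
x,y=np.round(p).astype(int);x0,y0=max(x-40,0),max(y-40,0)
im=w["image"][y0:y+40,x0:x+40];m=(im.max(2)<45).astype(np.uint8)
n,l,sx,ce=cv2.connectedComponentsWithStats(m)
for i in range(1,n):
  if sx[i,4]>40:print(sx[i],ce[i]+[x0,y0],onz(w,ce[i]+[x0,y0],.092))
```

```text
17.0 [ 0.52003042 -0.04387686  0.21969915] [2.16137807e-05 9.90214451e-01 1.39554062e-01 6.12869085e-05]
pred [321.03973023 185.4756425 ]
[ 29  28  25  25 470] [321.74255319 184.79148936] [ 0.52153821 -0.04357072  0.092     ]
```

The wrist view puts the knob at (0.5215, -0.0436), which agrees. Descending onto it.

Call:
drive_tool(steps=[{"grip": 6, "xyz": [0.12, 0, 2], "delta_rot": [0, 0, 0]}, {"grip": 6, "xyz": [0, 0, 3.5], "delta_rot": [0, 0, 0]}, {"grip": 6, "xyz": [0, 0, 3.5], "delta_rot": [0, 0, 0]}, {"grip": 6, "xyz": [0, 0, 2.5], "delta_rot": [0, 0, 0]}, {"grip": 6, "xyz": [0, 0, 1.5], "delta_rot": [0, 0, 0]}])

```text
time: 17.42
ee_pos: [0.5189, -0.0428, 0.0859]
eef_rot: [-0.001, 0.99, 0.14, -0.002]
wrist_force: [-0.3, -0.1, 0.6]
gripper_width: 0.0599
grasp_force: 0.0
```

Call:
drive_tool(steps=[{"grip": 6, "xyz": [0, 0, 1.5], "delta_rot": [0, 0, 0]}, {"grip": 6, "xyz": [0, 0, 1.3], "delta_rot": [0, 0, 0]}, {"grip": 6, "xyz": [0, 0, 1.0], "delta_rot": [0, 0, 0]}, {"grip": 6, "xyz": [0, 0, 0.6], "delta_rot": [0, 0, 0]}, {"grip": 6, "xyz": [0, 0, 0.4], "delta_rot": [0, 0, 0]}])

```text
time: 17.83
ee_pos: [0.5213, -0.043, 0.0412]
eef_rot: [-0.0, 0.99, 0.14, -0.0]
wrist_force: [0.8, -0.2, -0.6]
gripper_width: 0.06
grasp_force: 0.0
```

Call:
drive_tool(steps=[{"grip": 4, "xyz": [0, 0, 0], "delta_rot": [0, 0, 0]}, {"grip": 3, "xyz": [0, 0, 0], "delta_rot": [0, 0, 0]}, {"grip": 1, "xyz": [0, 0, 0], "delta_rot": [0, 0, 0]}, {"grip": 1, "xyz": [0, 0, 0], "delta_rot": [0, 0, 0]}, {"grip": 1, "xyz": [0, 0, 0], "delta_rot": [0, 0, 0]}], force=25)

```text
time: 18.25
ee_pos: [0.5219, -0.0429, 0.0424]
eef_rot: [0.0, 0.99, 0.14, 0.001]
wrist_force: [-0.3, -0.2, 0.1]
gripper_width: 0.0321
grasp_force: 0.0
```

Call:
drive_tool(steps=[{"grip": 1, "xyz": [0, 0, 0], "delta_rot": [0, 0, 0]}, {"grip": 1, "xyz": [0, 0, 0], "delta_rot": [0, 0, 0]}, {"grip": 1, "xyz": [0, 0, 0], "delta_rot": [0, 0, 0]}, {"grip": 1, "xyz": [0, 0, 0], "delta_rot": [0, 0, 0]}, {"grip": 1, "xyz": [0, 0, 0], "delta_rot": [0, 0, 0]}])

```text
time: 18.67
ee_pos: [0.5218, -0.0435, 0.0422]
eef_rot: [0.001, 0.99, 0.14, 0.001]
wrist_force: [1.0, -4.7, 1.2]
gripper_width: 0.0246
grasp_force: 25.0
```

Knob gripped (24.6 mm, 25 N). Swinging it along the 92 mm arc.

Call:
drive_tool(steps=[{"grip": 1, "xyz": [0.39, 0, -1.13], "delta_rot": [0, 0, 0]}, {"grip": 1, "xyz": [0.54, 0, -1.07], "delta_rot": [0, 0, 0]}, {"grip": 1, "xyz": [0, 0, 0], "delta_rot": [0, 0, 0]}, {"grip": 1, "xyz": [0, 0, 0], "delta_rot": [0, 0, 0]}, {"grip": 1, "xyz": [0, 0, 0], "delta_rot": [0, 0, 0]}])

```text
time: 19.08
ee_pos: [0.5296, -0.0412, 0.0627]
eef_rot: [0.001, 0.99, 0.14, -0.001]
wrist_force: [1.3, -6.5, -2.7]
gripper_width: 0.0247
grasp_force: 25.0
```

Call:
drive_tool(steps=[{"grip": 1, "xyz": [0.67, 0, -0.99], "delta_rot": [0, 0, 0]}, {"grip": 1, "xyz": [0.79, 0, -0.9], "delta_rot": [0, 0, 0]}, {"grip": 1, "xyz": [0.9, 0, -0.78], "delta_rot": [0, 0, 0]}, {"grip": 1, "xyz": [1.0, 0, -0.66], "delta_rot": [0, 0, 0]}, {"grip": 1, "xyz": [0, 0, 0], "delta_rot": [0, 0, 0]}])

```text
time: 19.5
ee_pos: [0.563, -0.0319, 0.0969]
eef_rot: [0.001, 0.99, 0.14, -0.0]
wrist_force: [-1.1, -6.6, -1.8]
gripper_width: 0.025
grasp_force: 25.0
```

Call:
drive_tool(steps=[{"grip": 1, "xyz": [1.07, 0, -0.53], "delta_rot": [0, 0, 0]}, {"grip": 1, "xyz": [1.13, 0, -0.38], "delta_rot": [0, 0, 0]}, {"grip": 1, "xyz": [1.17, 0, -0.23], "delta_rot": [0, 0, 0]}, {"grip": 1, "xyz": [1.19, 0, -0.08], "delta_rot": [0, 0, 0]}, {"grip": 1, "xyz": [0, 0, 0], "delta_rot": [0, 0, 0]}])

```text
time: 19.92
ee_pos: [0.6068, -0.0195, 0.1089]
eef_rot: [0.001, 0.99, 0.14, -0.001]
wrist_force: [-1.4, -6.7, 2.8]
gripper_width: 0.022
grasp_force: 23.4
```

Call:
drive_tool(steps=[{"grip": 1, "xyz": [0, 0, 0], "delta_rot": [0, 0, 0]}, {"grip": 1, "xyz": [0, 0, 0], "delta_rot": [0, 0, 0]}, {"grip": 1, "xyz": [0, 0, 0], "delta_rot": [0, 0, 0]}, {"grip": 1, "xyz": [0, 0, 0], "delta_rot": [0, 0, 0]}, {"grip": 1, "xyz": [0, 0, 0], "delta_rot": [0, 0, 0]}])

```text
time: 20.33
ee_pos: [0.6053, -0.0199, 0.1086]
eef_rot: [0.001, 0.99, 0.14, -0.001]
wrist_force: [-1.6, -8.1, 1.6]
gripper_width: 0.0217
grasp_force: 23.1
```

Run:
```python
from h import *
t0=load("top");print(get_state())
t=save("top");s=save("side");w=save("wrist")
# where is the knob? rest position free of black = lever gone; look for remaining dark pixels at rest knob place
for n,c in(("top",t),("side",s)):
  p=proj(c,np.array((.5215,-.0436,.092))).astype(int);im=c["image"][p[1]-3:p[1]+4,p[0]-3:p[0]+4];print(n,"rest knob spot brightness",im.mean(),"upright px",proj(c,np.array((.607,-.019,.157))))
# rod: light-grey below knob in side view, columns sampled from pivot to upright knob
for z in(.075,.09,.105,.12,.13,.14,.15):
  p=proj(s,np.array((.607,-.019,z))).round().astype(int);print(z,s["image"][p[1],p[0]-8:p[0]+9:2].mean(1).round())
```

```text
{'time': 20.3333, 'joint_positions': array([-0.11984555,  0.08393423,  1.8176232 , -0.00331282,  1.24207626,
        1.1707185 ]), 'dq': array([ 2.35269123e-05, -5.08346417e-04,  1.18198951e-03,  7.85330400e-04,
        1.64281424e-04,  2.18471044e-04]), 'joint_torque': array([  4.52023834, -37.46367574, -34.02172923,   2.09348738,
        -0.32015626,   0.11324012]), 'ee_pos': array([ 0.6053176 , -0.01993676,  0.10862974]), 'eef_rot': array([ 0.0012522 ,  0.990123  ,  0.14018894, -0.00138906]), 'wrist_force': array([-1.64392648, -8.08162759,  1.58509504]), 'wrist_torque': array([-1.28607389,  0.3292907 ,  0.14972557]), 'grasp_force': 23.080939762294292, 'gripper_width': 0.021673699896310416}
top rest knob spot brightness 75.41496598639456 upright px [326.63731843 173.84168832]
side rest knob spot brightness 143.64625850340136 upright px [353.20025444 174.67396298]
0.075 [131. 121. 112.  94.  82.  97.  83.  67.  87.]
0.09 [129. 120.  88.  84.  73.  86.  87.  96.  94.]
0.105 [125.  85.  95.  91.  87.  87.  78.  63.  85.]
0.12 [ 77.  78.  98.  88. 100. 113.  98.  73.  78.]
0.13 [79. 80. 94. 74. 80. 86. 71. 77. 81.]
0.14 [ 39.  38.  40.  34.  34.  35.  34.  46. 116.]
0.15 [39. 46. 34. 34. 30. 33. 27. 34. 94.]
```

The opening has shrunk from 25.0 to 21.7 mm, so the pads are riding off the ball's middle. I'll find the rod's actual angle and the fingertips in the side image numerically.

Run:
```python
from h import *
s=load("side");g=s["image"].mean(2).astype(int)
print("cols 332..374")
for r in range(160,222):print(r," ".join(f"{v:3d}" for v in g[r,332:375:1]))
for th in(1.0,1.3,1.57,1.8):
  ax=np.array([.607,-.019,.067]);d=np.array([-np.cos(th)*.96,-np.cos(th)*.28,np.sin(th)])
  print(th,[proj(s,ax+d*k).round(1).tolist() for k in(0,.03,.06,.079,.092,.105)])
for z in(.1086,.125,.145,.165):print(z,proj(s,np.array((.6053,-.0199,z))).round(1))
```

```text
cols 332..374
160  90  90  92  90  89  89  90  94  94  90  92  79  59  37  34  34  38  36  37  35  49  66  66  55  50  41  37  37  43  47  49  44  44  43  43  41  41  41  44  40  38  42  42
161  92  93  91  92  91  90  88  92  89  91  90  81  60  36  32  36  35  34  30  33  34  51  55  49  49  39  33  36  34  42  43  39  44  42  44  43  40  40  38  39  36  35  37
162  91  93  88  90  89  88  88  90  90  89  87  81  57  35  33  29  35  34  32  31  34  37  48  50  52  46  31  31  38  39  39  35  43  39  34  41  34  38  33  37  35  29  36
163  89  93  90  91  91  87  91  90  93  93  90  81  63  35  34  33  34  35  35  32  28  31  38  46  48  41  29  32  37  40  37  35  30  31  35  34  37  33  31  34  33  36  34
164  90  92  92  93  88  90  89  89  93  89  89  79  59  35  33  34  30  31  28  28  32  29  35  45  41  36  31  26  32  34  35  37  31  24  31  38  31  34  37  35  38  32  34
165  92  93  91  90  94  92  91  93  88  92  91  81  57  33  30  32  32  35  31  34  32  31  32  30  35  34  38  34  35  32  33  32  27  31  34  30  34  31  30  30  30  35  28
166  91  91  93  91  90  92  9
[... 9611 characters left out ...]
30 149 147 137 122 126 134 121  95  75
221  87  89  89  90  90 102 119 127 119 111 109 108  92  88  91  86  87  85  86  91  96  99  98  99  96 102 103 101 100  99  99 102 111 142 169 171 156 126 121 129 127 110  83
1.0 [[350.8, 206.8], [344.8, 200.0], [338.6, 192.9], [334.6, 188.2], [331.7, 185.0], [328.9, 181.7]]
1.3 [[350.8, 206.8], [348.3, 197.8], [345.6, 188.4], [343.9, 182.2], [342.7, 177.9], [341.5, 173.6]]
1.57 [[350.8, 206.8], [351.6, 196.5], [352.4, 185.8], [352.9, 178.8], [353.2, 173.9], [353.6, 169.0]]
1.8 [[350.8, 206.8], [354.3, 196.0], [358.0, 184.8], [360.3, 177.6], [361.9, 172.5], [363.6, 167.4]]
0.1086 [351.2 192.7]
0.125 [351.6 186.8]
0.145 [352.2 179.5]
0.165 [352.7 172. ]
```

In the side image the rod leans from (349.5,204) to (347.8,184) and the ball centre is near (345.5,176). So the cam is only at about 1.1, and the ball has crept to the pads' -x edge. I'll try a slow further push, watching the opening.

Call:
drive_tool(steps=[{"grip": 1, "xyz": [0.2, 0, 0], "delta_rot": [0, 0, 0]}, {"grip": 1, "xyz": [0.2, 0, 0], "delta_rot": [0, 0, 0]}, {"grip": 1, "xyz": [0.2, 0, 0], "delta_rot": [0, 0, 0]}, {"grip": 1, "xyz": [0, 0, 0], "delta_rot": [0, 0, 0]}, {"grip": 1, "xyz": [0, 0, 0], "delta_rot": [0, 0, 0]}])

```text
time: 20.9
ee_pos: [0.6114, -0.0159, 0.1083]
eef_rot: [-0.001, 0.99, 0.14, -0.001]
wrist_force: [-1.4, -0.4, -0.1]
gripper_width: 0.0112
grasp_force: 0.0
```

The lever slipped out and sprang back to rest; the cover is untouched. The knob turning between the pads made it creep. This time I'll turn the tool with the lever, from +35° to about -40° tilt, with 50 N grip and a 2.5 mm side correction (the earlier -7 N side force). Backing off and tilting first.

Call:
drive_tool(steps=[{"grip": 6, "xyz": [0, 0, -2], "delta_rot": [0, 0, 0]}, {"grip": 6, "xyz": [0, 0, -3], "delta_rot": [0, 0, 0]}, {"grip": 6, "xyz": [-2, 0, -3], "delta_rot": [0, 0, 0]}, {"grip": 6, "xyz": [-2.5, 0, -2], "delta_rot": [0, 0, 0]}, {"grip": 6, "xyz": [-2.5, 0, 0], "delta_rot": [0, 0, 0]}])

```text
time: 21.32
ee_pos: [0.5468, -0.0355, 0.2147]
eef_rot: [0.0, 0.99, 0.141, 0.004]
wrist_force: [0.3, 0.0, 1.4]
gripper_width: 0.0396
grasp_force: 0.0
```

Call:
drive_tool(steps=[{"grip": 6, "xyz": [-2, 0, 0], "delta_rot": [0, 7, 0]}, {"grip": 6, "xyz": [0, 0, 0], "delta_rot": [0, 7, 0]}, {"grip": 6, "xyz": [0, 0, 0], "delta_rot": [0, 7, 0]}, {"grip": 6, "xyz": [0, 0, 0], "delta_rot": [0, 7, 0]}, {"grip": 6, "xyz": [0, 0, 0], "delta_rot": [0, 7, 0]}])

```text
time: 21.73
ee_pos: [0.5259, -0.0407, 0.2102]
eef_rot: [-0.043, 0.943, 0.134, 0.301]
wrist_force: [-0.6, 0.4, -0.7]
gripper_width: 0.0598
grasp_force: 0.0
```

Call:
drive_tool(steps=[{"grip": 6, "xyz": [0, 0, 0], "delta_rot": [0, 0, 0]}, {"grip": 6, "xyz": [0, 0, 0], "delta_rot": [0, 0, 0]}, {"grip": 6, "xyz": [0, 0, 0], "delta_rot": [0, 0, 0]}, {"grip": 6, "xyz": [0, 0, 0], "delta_rot": [0, 0, 0]}, {"grip": 6, "xyz": [0, 0, 0], "delta_rot": [0, 0, 0]}])

```text
time: 22.15
ee_pos: [0.5273, -0.0414, 0.2114]
eef_rot: [-0.042, 0.944, 0.134, 0.298]
wrist_force: [0.6, 0.1, 0.4]
gripper_width: 0.0602
grasp_force: 0.0
```

```bash
cat > k.py <<'E'
from h import *
w=save("wrist");s=save("side");st=get_state();print(st["time"],st["ee_pos"],st["eef_rot"],st["gripper_width"],st["joint_positions"].round(2))
q=st["eef_rot"];R=Ro.from_quat([q[1],q[2],q[3],q[0]]).as_matrix();print("tool z",R[:,2],"tool x",R[:,0])
def blob(c,X,h):
  p=proj(c,X);x,y=np.round(p).astype(int);x0,y0=max(x-h,0),max(y-h,0)
  m=(c["image"][y0:y+h,x0:x+h].max(2)<60).astype(np.uint8);n,l,sx,ce=cv2.connectedComponentsWithStats(m)
  print("pred",p.round(1),[(sx[i].tolist(),(ce[i]+[x0,y0]).round(1).tolist()) for i in range(1,n) if sx[i,4]>25])
  return [ce[i]+[x0,y0] for i in range(1,n) if sx[i,4]>25]
K=np.array((.5215,-.0436,.092))
a=blob(w,K,30);b=blob(s,K,12)
if len(a)==1 and len(b)==1:K=tri([(w,a[0]),(s,b[0])]);print("knob",K)
G=st["ee_pos"]-.052*R[:,2];print("knob in tool axes from grasp point, cm",(R.T@(K-G)*100).round(2))
E
python3 k.py
```

```text
22.25 [ 0.52681315 -0.0413572   0.21048757] [-0.04211698  0.9441597   0.13432209  0.29790301] 0.06019718849669127 [-0.41 -0.58  2.28  0.45  0.99  0.71]
tool z [ 0.55122154  0.15956022 -0.81895992] tool x [0.78642275 0.22854945 0.57385051]
pred [321.9 271.5] [([0, 0, 26, 11, 74], [297.7, 247.2]), ([0, 18, 60, 12, 262], [321.2, 265.6])]
pred [314.3 208.5] [([7, 8, 11, 10, 87], [313.8, 208.7])]
knob in tool axes from grasp point, cm [-7.27  0.06 14.57]
```

Call:
drive_tool(steps=[{"grip": 6, "xyz": [-1.5, 0.1, 0], "delta_rot": [0, 0, 0]}, {"grip": 6, "xyz": [-2, 0.1, 1], "delta_rot": [0, 0, 0]}, {"grip": 6, "xyz": [-2, 0.06, 1.5], "delta_rot": [0, 0, 0]}, {"grip": 6, "xyz": [-1.27, 0, 1.5], "delta_rot": [0, 0, 0]}, {"grip": 6, "xyz": [-0.5, 0, 2], "delta_rot": [0, 0, 0]}])

```text
time: 22.67
ee_pos: [0.502, -0.0514, 0.1177]
eef_rot: [-0.042, 0.944, 0.133, 0.298]
wrist_force: [0.5, -0.5, 0.5]
gripper_width: 0.0602
grasp_force: 0.0
```

Call:
drive_tool(steps=[{"grip": 6, "xyz": [0, 0, 2], "delta_rot": [0, 0, 0]}, {"grip": 6, "xyz": [0, 0, 2], "delta_rot": [0, 0, 0]}, {"grip": 6, "xyz": [0, 0, 1.5], "delta_rot": [0, 0, 0]}, {"grip": 6, "xyz": [0, 0, 1], "delta_rot": [0, 0, 0]}, {"grip": 6, "xyz": [0, 0, 0.5], "delta_rot": [0, 0, 0]}])

```text
time: 23.08
ee_pos: [0.541, -0.0391, 0.0595]
eef_rot: [-0.043, 0.945, 0.134, 0.297]
wrist_force: [-0.6, -0.1, -0.5]
gripper_width: 0.0601
grasp_force: 0.0
```

Call:
drive_tool(steps=[{"grip": 6, "xyz": [0, 0, 0], "delta_rot": [0, 0, 0]}, {"grip": 6, "xyz": [0, 0, 0], "delta_rot": [0, 0, 0]}, {"grip": 6, "xyz": [0, 0, 0], "delta_rot": [0, 0, 0]}, {"grip": 6, "xyz": [0, 0, 0], "delta_rot": [0, 0, 0]}, {"grip": 6, "xyz": [0, 0, 0], "delta_rot": [0, 0, 0]}])

```text
time: 23.5
ee_pos: [0.5411, -0.0403, 0.062]
eef_rot: [-0.042, 0.944, 0.134, 0.298]
wrist_force: [0.1, -0.8, 0.4]
gripper_width: 0.06
grasp_force: 0.0
```

```bash
python3 k.py
```

```text
23.6 [ 0.54095412 -0.04018249  0.06163662] [-0.04180373  0.94417724  0.1335859   0.29822239] 0.05978122241325091 [-0.39 -0.35  2.4   0.6   0.69  0.5 ]
tool z [ 0.5519808   0.15861688 -0.81863171] tool x [0.78643643 0.22732392 0.57431836]
pred [317.4 247.2] [([0, 7, 58, 47, 1936], [316.9, 246.8])]
pred [314.3 208.5] [([0, 0, 23, 24, 365], [312.2, 209.4])]
knob [ 0.5194021  -0.04345069  0.09061113]
knob in tool axes from grasp point, cm [-0.11 -0.28  1.59]
```

Call:
drive_tool(steps=[{"grip": 6, "xyz": [0.1, 0, 0.6], "delta_rot": [0, 0, 0]}, {"grip": 6, "xyz": [0, 0, 0.5], "delta_rot": [0, 0, 0]}, {"grip": 4, "xyz": [0, 0, 0.4], "delta_rot": [0, 0, 0]}, {"grip": 3, "xyz": [0, 0, 0.1], "delta_rot": [0, 0, 0]}, {"grip": 1, "xyz": [0, 0, 0], "delta_rot": [0, 0, 0]}], force=50)

```text
time: 24.02
ee_pos: [0.55, -0.0368, 0.0475]
eef_rot: [-0.043, 0.945, 0.134, 0.297]
wrist_force: [-0.1, 0.0, -0.4]
gripper_width: 0.0449
grasp_force: 0.0
```

Call:
drive_tool(steps=[{"grip": 1, "xyz": [0, 0, 0], "delta_rot": [0, 0, 0]}, {"grip": 1, "xyz": [0, 0, 0], "delta_rot": [0, 0, 0]}, {"grip": 1, "xyz": [0, 0, 0], "delta_rot": [0, 0, 0]}, {"grip": 1, "xyz": [0, 0, 0], "delta_rot": [0, 0, 0]}, {"grip": 1, "xyz": [0, 0, 0], "delta_rot": [0, 0, 0]}])

```text
time: 24.43
ee_pos: [0.5498, -0.0354, 0.0483]
eef_rot: [-0.044, 0.944, 0.134, 0.297]
wrist_force: [-0.1, 6.2, 1.2]
gripper_width: 0.0238
grasp_force: 50.0
```

```bash
cat > arc.py <<'E'
from h import *
st=get_state();q=st["eef_rot"];R0=Ro.from_quat([q[1],q[2],q[3],q[0]]);P0=st["ee_pos"]
print(st["time"],P0,q,st["gripper_width"],st["grasp_force"],st["wrist_force"])
ex=np.array([np.cos(.28),np.sin(.28),0]);ey=np.array([-np.sin(.28),np.cos(.28),0])
K=np.array((.5215,-.0436,.092));A=K+.0887*ex-[0,0,.0245]
N=15;T=1.30
pose=lambda a:(A+Ro.from_rotvec(ey*a).apply(P0-A),Ro.from_rotvec(ey*a)*R0)
for i in range(N):
  p,r=pose(T*i/N);p2,r2=pose(T*(i+1)/N)
  print((r.inv().apply(p2-p)*100).round(2),np.degrees((r.inv()*r2).as_rotvec()).round(2))
print("end",pose(T)[0],pose(T)[1].as_matrix()[:,2])
E
python3 arc.py
```

```text
24.4333 [ 0.54978089 -0.0353759   0.04831165] [-0.0442832   0.94435278  0.13372402  0.29724522] 0.02375584963554311 50.00019550323486 [-0.09855776  6.18255271  1.21954559]
[ 0.18 -0.   -0.51] [-0.   -4.97  0.02]
[ 0.18 -0.   -0.51] [-0.   -4.97  0.02]
[ 0.18 -0.   -0.51] [-0.   -4.97  0.02]
[ 0.18 -0.   -0.51] [-0.   -4.97  0.02]
[ 0.18 -0.   -0.51] [-0.   -4.97  0.02]
[ 0.18 -0.   -0.51] [-0.   -4.97  0.02]
[ 0.18 -0.   -0.51] [-0.   -4.97  0.02]
[ 0.18 -0.   -0.51] [-0.   -4.97  0.02]
[ 0.18 -0.   -0.51] [-0.   -4.97  0.02]
[ 0.18 -0.   -0.51] [-0.   -4.97  0.02]
[ 0.18 -0.   -0.51] [-0.   -4.97  0.02]
[ 0.18 -0.   -0.51] [-0.   -4.97  0.02]
[ 0.18 -0.   -0.51] [-0.   -4.97  0.02]
[ 0.18 -0.   -0.51] [-0.   -4.97  0.02]
[ 0.18 -0.   -0.51] [-0.   -4.97  0.02]
end [ 0.57372072 -0.0284919   0.11945577] [-0.61274743 -0.17109246 -0.7715361 ]
```

The knob is held at 50 N. A rigid turn about the pivot is the same row repeated.

Call:
drive_tool(steps=[{"grip": 1, "xyz": [0.18, -0.05, -0.51], "delta_rot": [0, -4.97, 0]}, {"grip": 1, "xyz": [0.18, -0.05, -0.51], "delta_rot": [0, -4.97, 0]}, {"grip": 1, "xyz": [0.18, -0.05, -0.51], "delta_rot": [0, -4.97, 0]}, {"grip": 1, "xyz": [0.18, 0, -0.51], "delta_rot": [0, -4.97, 0]}, {"grip": 1, "xyz": [0.18, 0, -0.51], "delta_rot": [0, -4.97, 0]}])

```text
time: 24.85
ee_pos: [0.5463, -0.0366, 0.0747]
eef_rot: [-0.012, 0.987, 0.139, 0.085]
wrist_force: [2.3, 1.0, -8.0]
gripper_width: 0.0242
grasp_force: 50.0
```

```bash
python3 -c "
from h import *
st=get_state();q=st['eef_rot'];R=Ro.from_quat([q[1],q[2],q[3],q[0]]).as_matrix()
print(st['ee_pos'],R[:,2],'G',st['ee_pos']-.051*R[:,2],st['joint_positions'].round(2),st['wrist_force'])"
```

```text
[ 0.54633245 -0.03664666  0.07466863] [ 0.16401235  0.04702137 -0.98533697] G [ 0.53796782 -0.03904475  0.12492081] [-0.21 -0.13  2.09  0.09  1.02  1.04] [ 2.30235452  1.04965765 -7.95449662]
```

Call:
drive_tool(steps=[{"grip": 1, "xyz": [0.18, 0, -0.51], "delta_rot": [0, -4.97, 0]}, {"grip": 1, "xyz": [0.18, 0, -0.51], "delta_rot": [0, -4.97, 0]}, {"grip": 1, "xyz": [0.18, 0, -0.51], "delta_rot": [0, -4.97, 0]}, {"grip": 1, "xyz": [0.18, 0, -0.51], "delta_rot": [0, -4.97, 0]}, {"grip": 1, "xyz": [0.18, 0, -0.51], "delta_rot": [0, -4.97, 0]}])

```text
time: 25.27
ee_pos: [0.555, -0.0344, 0.0996]
eef_rot: [0.018, 0.982, 0.138, -0.13]
wrist_force: [-1.3, -2.2, -7.4]
gripper_width: 0.0242
grasp_force: 50.0
```

Call:
drive_tool(steps=[{"grip": 1, "xyz": [0.18, 0, -0.51], "delta_rot": [0, -4.97, 0]}, {"grip": 1, "xyz": [0.18, 0, -0.51], "delta_rot": [0, -4.97, 0]}, {"grip": 1, "xyz": [0.18, 0, -0.51], "delta_rot": [0, -4.97, 0]}, {"grip": 1, "xyz": [0.18, 0, -0.51], "delta_rot": [0, -4.97, 0]}, {"grip": 1, "xyz": [0.18, 0, -0.51], "delta_rot": [0, -4.97, 0]}])

```text
time: 25.68
ee_pos: [0.5732, -0.0294, 0.1188]
eef_rot: [0.048, 0.931, 0.131, -0.338]
wrist_force: [-3.2, -3.9, -4.5]
gripper_width: 0.0241
grasp_force: 50.0
```

Call:
drive_tool(steps=[{"grip": 1, "xyz": [0, 0, 0], "delta_rot": [0, 0, 0]}, {"grip": 1, "xyz": [0, 0, 0], "delta_rot": [0, 0, 0]}, {"grip": 1, "xyz": [0, 0, 0], "delta_rot": [0, 0, 0]}, {"grip": 1, "xyz": [0, 0, 0], "delta_rot": [0, 0, 0]}, {"grip": 1, "xyz": [0, 0, 0], "delta_rot": [0, 0, 0]}])

```text
time: 26.1
ee_pos: [0.5727, -0.0294, 0.1156]
eef_rot: [0.047, 0.932, 0.133, -0.334]
wrist_force: [0.3, -4.8, -17.9]
gripper_width: 0.0239
grasp_force: 50.0
```

Run:
```python
from h import *
st=get_state();q=st['eef_rot'];R=Ro.from_quat([q[1],q[2],q[3],q[0]]).as_matrix()
print(st['time'],st['ee_pos'],R[:,2],'G',st['ee_pos']-.051*R[:,2],st['wrist_force'],st['dq'].round(3))
A=np.array([.6067,-.0191,.0675]);G=st['ee_pos']-.051*R[:,2]
print("lever angle by G",np.arctan2(G[2]-A[2],-(G-A)@[.961,.276,0])-.27,"radius",np.linalg.norm(G-A))
s=save("side");g=s["image"].mean(2).astype(int)
print("cols 338..362")
for r in range(168,208):print(r," ".join(f"{v:3d}" for v in g[r,338:363]))
for th in(1.3,1.43,1.57,1.7):
  d=np.array([-np.cos(th)*.96,-np.cos(th)*.28,np.sin(th)])
  print(th,[proj(s,A+d*k).round(1).tolist() for k in(0,.03,.06,.079,.092)])
```

```text
26.1 [ 0.57274435 -0.02938087  0.1155672 ] [-0.61039562 -0.17569749 -0.77236492] G [ 0.60387452 -0.0204203   0.15495781] [  0.30431232  -4.77356069 -17.87140631] [-0.    -0.006  0.003  0.002 -0.002  0.001]
lever angle by G 1.2655974775154042 radius 0.08751340286671808
cols 338..362
168 139 130 127 114  95  87  70  47  41  40  40  34  37  38  42  39  41  39  52  65  63  43  36  36  37
169 150 136 120 108  93  74  57  40  38  43  39  42  43  34  44  41  41  53  66  65  50  37  34  36  34
170 147 130 100  92  83  64  42  38  41  42  44  43  36  42  40  40  42  49  59  50  38  34  34  27  34
171 144 125  97  92  76  54  38  43  39  43  38  42  49  40  42  41  38  35  41  36  41  35  29  32  34
172 124 107  92  84  68  44  43  46  40  39  42  47  48  48  42  42  36  43  35  36  37  37  36  33  35
173  99  96  87  74  51  40  41  41  42  41  42  45  46  54  50  42  42  33  40  36  38  35  27  35  34
174  95  91  81  54  45  41  42  38  37  39  40  40  46  56  47  43  41  36  35  35  34  33  34  32  29
175  94  96  83  54  42  38  39  35  37  42  42  38  48  47  47  40  41  36  38  30  36  
[... 2984 characters left out ...]
06 110 116 122 115  87  82  95 131 153 158 157
205 114 128 135 134 133 131 128 125 122 131 137 128 125 125 115 117 124 117  87  82  85 111 143 155 148
206 113 130 130 135 132 131 130 121 114 124 135 131 124 117 111 109 115 109  90  83  82  93 112 121 121
207 118 130 134 134 131 130 128 115 101 115 124 121 111 108 108 105 103  99  89  81  81  84  88  92  94
1.3 [[350.7, 206.7], [348.2, 197.6], [345.5, 188.2], [343.8, 182.1], [342.6, 177.8]]
1.43 [[350.7, 206.7], [349.7, 196.9], [348.7, 186.8], [348.1, 180.2], [347.6, 175.5]]
1.57 [[350.7, 206.7], [351.5, 196.4], [352.2, 185.6], [352.8, 178.6], [353.1, 173.8]]
1.7 [[350.7, 206.7], [353.0, 196.0], [355.4, 184.9], [357.0, 177.8], [358.1, 172.8]]
```

The rod now stands at about (350.7,192) to (351,203), so the cam is at roughly 1.22 to 1.27 and the hold is firm. A small nudge of 4 mm towards +x and 3 mm down relieves the 18 N pull and centres it.

Call:
drive_tool(steps=[{"grip": 1, "xyz": [0.12, 0.05, 0], "delta_rot": [0, -0.8, 0]}, {"grip": 1, "xyz": [0.12, 0.05, 0], "delta_rot": [0, -0.8, 0]}, {"grip": 1, "xyz": [0.12, 0, 0], "delta_rot": [0, 0, 0]}, {"grip": 1, "xyz": [0.12, 0, 0], "delta_rot": [0, 0, 0]}, {"grip": 1, "xyz": [0, 0, 0], "delta_rot": [0, 0, 0]}])

```text
time: 26.57
ee_pos: [0.5774, -0.0282, 0.1165]
eef_rot: [0.049, 0.927, 0.131, -0.348]
wrist_force: [-3.2, -0.3, -13.5]
gripper_width: 0.0239
grasp_force: 50.0
```

Call:
drive_tool(steps=[{"grip": 1, "xyz": [0, 0, 0], "delta_rot": [0, 0, 0]}, {"grip": 1, "xyz": [0, 0, 0], "delta_rot": [0, 0, 0]}, {"grip": 1, "xyz": [0, 0, 0], "delta_rot": [0, 0, 0]}, {"grip": 1, "xyz": [0, 0, 0], "delta_rot": [0, 0, 0]}, {"grip": 1, "xyz": [0, 0, 0], "delta_rot": [0, 0, 0]}])

```text
time: 26.98
ee_pos: [0.5774, -0.0282, 0.1165]
eef_rot: [0.049, 0.927, 0.131, -0.348]
wrist_force: [-4.3, 1.1, -14.3]
gripper_width: 0.0239
grasp_force: 50.0
```

Run:
```python
from h import *
st=get_state();q=st['eef_rot'];R=Ro.from_quat([q[1],q[2],q[3],q[0]]).as_matrix()
A=np.array([.6067,-.0191,.0675]);G=st['ee_pos']-.051*R[:,2]
print(st['time'],"cam by G",np.arctan2(G[2]-A[2],-(G-A)@[.961,.276,0])-.27,"radius",np.linalg.norm(G-A),st['gripper_width'],st['grasp_force'],st['wrist_force'],abs(st['dq']).max())
s=save("side");g=s["image"].mean(2).astype(int)
for r in (172,173,174,175,192,194,196,198,200,202):print(r," ".join(f"{v:3d}" for v in g[r,344:358]))
# cover: bright plate still over the chamber? compare with the picture taken after placing
t=read_camera("top");p=proj(t,np.array((.479,-.295,.063))).astype(int);o=load("top")
print("cover region change since last top view",np.abs(t["image"][p[1]-25:p[1]+25,p[0]-25:p[0]+25].astype(int)-o["image"][p[1]-25:p[1]+25,p[0]-25:p[0]+25]).mean())
```

```text
26.9833 cam by G 1.333951515373451 radius 0.08740587563349618 0.023908820163778 49.99675512313843 [ -4.3472591    1.13197477 -14.32371663] 0.0019667329432318673
172  67  50  45  38  38  41  42  44  48  49  51  46  42  37
173  53  42  42  41  36  40  44  39  47  53  51  46  39  37
174  45  45  43  37  40  39  42  39  41  44  50  45  37  43
175  57  48  39  37  36  39  41  45  38  42  42  39  37  38
192 191 186 170 147 127  97  96 100 105 101  92  86  81  82
194 135 135 117  92  84  88  97 103 107  94  88  86  79  73
196 133 132 133 120 106  90 102 106 102  96  89  89  86  78
198 132 136 133 129 111  95 102 105 104 104 115 126 113  93
200 132 131 130 128 115  95 103 106 101 107 119 121 106  99
202 129 132 140 142 121  96 102 101 104 111 127 114  94  96
cover region change since last top view 10.0956
```

The cam reads about 1.3, steady, with the fingers holding at 50 N and the cover untouched since it was placed. Handing in.

```bash
python3 -c "
from rig import *
print(sign_off())"
```

```text
the job is handed in; nothing more can be done
None
```

I seated the cover flat over both pins and let it go. The lever was held upright (cam about 1.3 rad, 50 N grip) when I handed in at about 27 s, after a first grip slipped and the lever sprang back once; I was not shown the verdict.

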